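# Load and lock a spring carrier at the packing bench

## Robot

A 6-joint arm with a two-finger parallel gripper is mounted at the origin on the work surface. World frame = base frame: x ahead of the robot, y to its left, z up, the work surface at z = 0. Lengths are in m, angles in rad, forces in N, time in s.
With the tool pointing down it reaches from about 0.325 to 0.775 m from the base axis. Payload 9.3 kg.
Tool frame: the origin (TCP) lies on the centre line of the jaws, within the pads' length; the fingertips stand 22 mm ahead of it and the grasp point (between the pads) lies 3 mm ahead of it; z points along the fingers, y is the direction in which the jaws open and shut (so a half turn about z gives the same grasp; the last joint's range is limited). The gripper opens to 85 mm and grips with 20 to 120 N. Pads are 22 mm wide; open, the fingers measure 114 mm over their backs; the gripper's body (76 mm by 85 mm) begins 54 mm behind the grasp point. The pads swing forward as they close: fully open they stand 13 mm farther back than shut.
Start: joints at [-1.283, 0.259, 0.021, 1.334, 0, 1.418], TCP at [0.235, -0.497, 0.253] pointing down, gripper open.
Joint ranges: [-3.04, 3.04], [-0.91, 1.82], [-1.04, 1.36], [-1.92, 1.95], [-1.52, 1.45], [-3.14, 3.14]. Speed limits (rad/s): [2.22, 2.22, 2.79, 3.14, 3.14, 3.14].

## Interface

Orientations are given as a rotation vector (axis times angle).
In Python, from station import * gives the robot as it stands. The module is installed in compiled form; this text tells all that it offers.
- The arm moves only by the tool drive_tool, never from a script. Its argument "increments" is a list of rows, each a list of 5 numbers: the closure in counts, from 0 (fully open) to 255 (shut), then the shift along the tool's x, y, z in mm, then the turn about the tool's z in rad. In form: [[fingers, tx, ty, tz, turn], ...]. A call has exactly 8 rows; each row shifts and turns the commanded pose from where the row before left it, along the tool's axes as they then stand; what a row does not reach is not made up. A row lasts 1/10 s, in which the tool goes at most 50 mm and 8.59 degrees, less where a joint would pass 70% of its speed; a pose out of reach is approached as far as the arm can. A call is refused whole if a number of a shift passes 50 or a number of a turn 0.15, either way. A call with a gripper value outside its range is refused whole. The fingers move at their own pace and stop on an object; the grip force is fixed at half the most. Time passes only in rows, so rows that do not move let the fingers close, or fill a call up. It gives the time, the measured TCP pose, the force and the opening at its end, in the units of the state.
- state(): the state, without advancing time (a new reading comes with each control period).
- read_camera(name): name is "side" or "top"; returns the picture (384x512x3 uint8, blue, green, red); there is no depth.
- camera_info(name): a dict with "fx", "fy", "cx", "cy" (pixels), "T" (4x4, takes a point from camera to world coordinates). Camera axes: x right, y down, z forward; pixel columns grow to the right and rows downward; lengths in m; the calibration is good to about 2 mm. A picture is of the moment at which its call begins. camera_info takes no time and is no camera call.
- finish_job(): hands the job in, once; it reports no verdict.
Trained networks look in the newest picture that a camera, given by its name, has taken for a name from the list of things; names that differ only in an ending like _2 or _b are one class to them, and where a whole thing is asked for, a point or a joint stands for the part that bears it (a point fixed in the world has none). Each returns a list of dicts, best first, with "score" (0 to 1); they miss things now and then, are a little off and sometimes report something else, mostly with a low value. They report only what shows in the picture. A call takes as long as a camera call. They do not tell look-alikes from the thing itself.
- cut_out(camera, query): "pixels" (384x512 bool, what is visible of it) and "bbox" ([left, top, right, bottom] in pixels, round what is visible of it).
- spot_point(camera, query): "uv" ([column, row] in pixels: a listed point, or the origin of a listed thing).
The state is a dict: "time_s": time; "q": joint angles; "qd": joint speeds; "tau": joint torques, N m; "tool_pos": TCP position; "ee_rot": TCP orientation; "wrist_force": force on the tool from outside, world axes, zero at the start; "moment": the same for the moment, N m; "finger_gap": finger opening in m.
Only numpy, scipy, OpenCV 4.12 (cv2) and the standard library are available. Lean on these libraries where they do the work, as an engineer would, in place of code of your own. Each camera call takes 0.05 s, during which the arm holds its last target. There are 200 camera calls.

## Task

Thread every loose coil spring on the bench over a carrier rod of its own until it sits flat on the carrier plate, twisting it slightly if a coil snags. When all are on, take the orange T-key from its holder, press it fully home in the slot of the brass lock, turn it clockwise until the red tongue stops under the green keeper, then pull it out and put it back fully home and upright in its holder. Last, set the yellow cover down over the brass lock with its notch facing the tongue so that it seats fully, and do not push the tape roll, the carton or the blue bin about.

Things in the scene. Friction and masses are not known exactly. Their poses are not given: they have to be found in the camera images.
- carrier: Fixed aluminium plate 250 x 150 x 12 mm (x, y, z), origin at the centre of its underside, on the bench; z up. Rods at (x, y) = (10, 38), (10, -38), (86, 38), (86, -38) mm. Lock at (-80, 0) mm; green keeper at (-83, -56) mm, its top 36 mm above the bench; red mark at (-30, 0) mm shows the unlocked side. Position and yaw vary.
- rod1_tip (a point): Centre of the top of a fixed rod of the carrier: 22 mm diameter, 62 mm tall above the plate (its top 74 mm above the bench), the last 12 mm tapering to 10 mm diameter. A spring on it sits flat when its underside is on the plate, 12 mm above the bench.
- rod2_tip (a point): Centre of the top of a fixed rod of the carrier: 22 mm diameter, 62 mm tall above the plate (its top 74 mm above the bench), the last 12 mm tapering to 10 mm diameter. A spring on it sits flat when its underside is on the plate, 12 mm above the bench.
- rod3_tip (a point): Centre of the top of a fixed rod of the carrier: 22 mm diameter, 62 mm tall above the plate (its top 74 mm above the bench), the last 12 mm tapering to 10 mm diameter. A spring on it sits flat when its underside is on the plate, 12 mm above the bench.
- rod4_tip (a point): Centre of the top of a fixed rod of the carrier: 22 mm diameter, 62 mm tall above the plate (its top 74 mm above the bench), the last 12 mm tapering to 10 mm diameter. A spring on it sits flat when its underside is on the plate, 12 mm above the bench.
- spring1_mid (a point): Centre (half-way up, on the axis) of a loose grey steel coil spring that stands upright on the bench: 36 mm outside diameter, 28 mm bore, 50 mm tall, rigid enough to be treated as stiff, about 80 g, closed flat end coils. z along its axis. Three or four of the springs are present in a run; absent ones have no pose.
- spring2_mid (a point): Centre (half-way up, on the axis) of a loose grey steel coil spring that stands upright on the bench: 36 mm outside diameter, 28 mm bore, 50 mm tall, rigid enough to be treated as stiff, about 80 g, closed flat end coils. z along its axis. Three or four of the springs are present in a run; absent ones have no pose.
- spring3_mid (a point): Centre (half-way up, on the axis) of a loose grey steel coil spring that stands upright on the bench: 36 mm outside diameter, 28 mm bore, 50 mm tall, rigid enough to be treated as stiff, about 80 g, closed flat end coils. z along its axis. Three or four of the springs are present in a run; absent ones have no pose.
- spring4_mid (a point): Centre (half-way up, on the axis) of a loose grey steel coil spring that stands upright on the bench: 36 mm outside diameter, 28 mm bore, 50 mm tall, rigid enough to be treated as stiff, about 80 g, closed flat end coils. z along its axis. Three or four of the springs are present in a run; absent ones have no pose.
- lock_mouth (a point): Centre of the slot's mouth in the top face of the brass lock barrel (36 mm square, its top 40 mm above the bench); turns with the barrel. x along the slot's length, towards the red tongue; z up. The slot is 20.5 x 9.5 mm and goes 24 mm down. The red tongue reaches 62 mm from the axis, 20 to 28 mm above the bench.
- lock (a joint): Angle of the lock barrel in rad, growing clockwise seen from above: 0 = tongue along the carrier's +x (over the red mark), 1.571 = stop, tongue along the carrier's -y, under the green keeper (locked). Starts at 0.15 to 0.45. It stays where it is left; friction about 0.06 N m.
- key_bar (a point): Centre of the orange bar of the T-key: 66 x 14 x 18 mm (x, y, z), x along bar and blade width, z up. Below: 12 mm shank; 28 mm collar, its underside 47 mm below this point; blade 18 x 7 x 22 mm, tapered at the end. 150 g. Fully home in lock or holder the collar rests on the mouth, this point 47 mm above the mouth. Fits either way round (half a turn). Starts home in its holder.
- holder_mouth (a point): Centre of the mouth of the slot in the top of the fixed grey key holder, a block 64 x 56 x 30 mm standing on the bench; mouth 30 mm above the bench; slot 20.5 x 9.5 mm, 26 mm deep; x along the slot's length, z up. Position and yaw vary.
- cover_bar (a point): Centre of the grip bar of the loose yellow lock cover: bar 44 x 14 x 28 mm (x, y, z), standing on a round cap of 65 mm diameter, 25 mm tall, open below, 57 mm bore, 21 mm deep; underside 39 mm below this point. x points to a notch 22 mm wide in its wall, full height, marked red. 90 g; stands upright on the bench. Seated, its roof rests on the barrel, this point 18 mm above lock_mouth, the tongue in the notch.
- tape: Bystander: brown tape roll lying flat, 100 mm diameter, 48 mm tall, origin at the centre of its underside.
- carton: Bystander: closed cardboard box 100 x 140 x 70 mm, origin at the centre of its underside.
- bin: Bystander: open blue plastic bin 160 x 110 x 70 mm, origin at the centre of its underside.
Things that resemble listed ones, but are neither listed nor needed, are in the scene too. There is more than one size of the part that bears cover_bar; the job needs the middle-sized.

How it is judged:
By the outcome, as a careful person would: the job done as asked, in the order asked, and still so for the second after the job is handed in, with the robot touching nothing.
Of spring1, spring2, spring3, spring4 only 3 to 4 are there at a start; the rules pass over those that are not, and their reading is None.
At some moment in a run one of spring1, spring2, spring3, spring4, cover may be knocked a few centimetres aside while the robot is not near it.
It also fails if it takes over 208 s, if anything falls off the work surface, if the arm or the gripper's body presses on something with over 40 N, if the wrist force passes 120 N, or if a joint passes its speed limit or range.

## Working session

There is one attempt and no reset: what is moved stays moved. The work goes in short steps, Python scripts to look and compute and a tool call to move; the robot and the scene stay as the last step left them, time stands still between calls to the robot, and variables do not carry over. Pictures are saved under pics/ and viewed, about 12 in all and at most 16, crops included, and the job is handed in when it is done.

Besides the shell and the picture viewer there is one more tool, called as a command line: name --pt "numbers of a row" for each row, then --argument value for the rest. drive_tool: Moves the arm, as the interface text tells. Its arguments: {"type":"object","properties":{"increments":{"type":"array"}},"required":["increments"]}

```bash
mkdir -p pics; python3 - <<'E'
from station import *
import cv2,numpy as np
print({k:np.round(v,3).tolist() if not isinstance(v,float) else v for k,v in state().items()})
for c in("side","top"):
    im=read_camera(c); cv2.imwrite(f"pics/{c}0.png",cv2.resize(im,(800,600),interpolation=cv2.INTER_CUBIC))
    i=camera_info(c); print(c,i["fx"],i["fy"],i["cx"],i["cy"]); print(np.round(i["T"],3).tolist())
E
```

```text
{'time_s': 0.0, 'q': [-1.283, 0.259, 0.021, 1.334, 0.0, 1.418], 'qd': [0.0, 0.002, 0.002, 0.002, -0.0, 0.0], 'tau': [-0.0, -55.564, 34.452, 0.014, -0.0, -0.0], 'tool_pos': [0.235, -0.497, 0.253], 'ee_rot': [-3.064, -0.686, 0.0], 'wrist_force': [0.088, 0.246, -0.599], 'moment': [0.023, 0.02, 0.007], 'finger_gap': 0.08527127490714353}
side 353.74887237456045 353.74887237456045 250.09558582079814 187.60584702452624
[[0.984, -0.108, 0.144, 0.362], [-0.179, -0.522, 0.834, -1.012], [-0.015, -0.846, -0.533, 0.67], [0.0, 0.0, 0.0, 1.0]]
top 349.7444678059803 349.7444678059803 253.43765262566788 194.64723462879937
[[0.051, -0.975, 0.215, 0.32], [-0.999, -0.05, 0.011, -0.097], [-0.0, -0.215, -0.977, 1.049], [0.0, 0.0, 0.0, 1.0]]
```

View pics/top0.png

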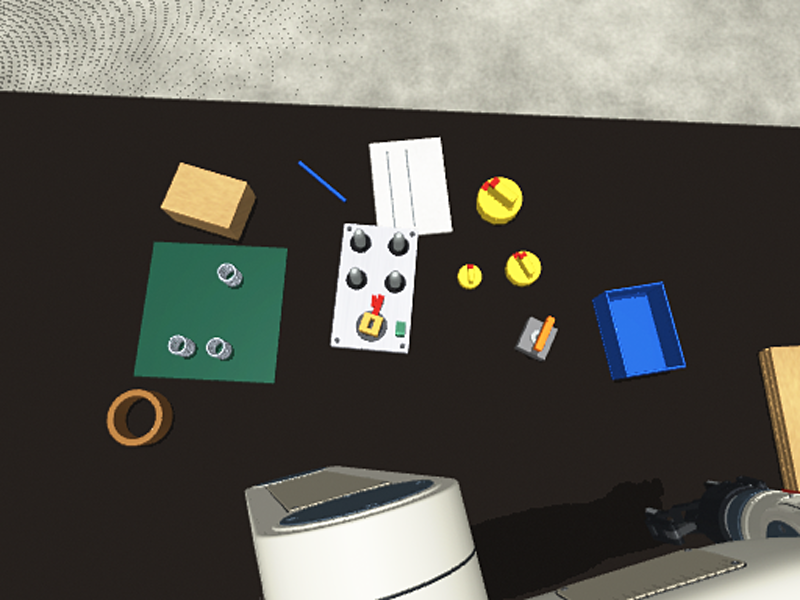

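View pics/side0.png

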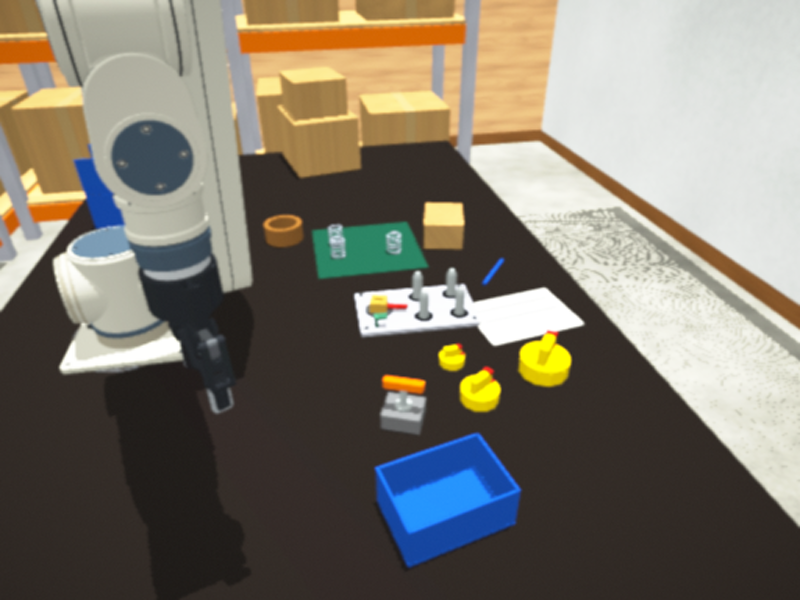

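Three springs sit on the green mat (800 px view: 230,275 / 181,346 / 219,348). The carrier is in the middle with its lock at (371,325), and the key is at (543,335). The middle-sized cover is at (523,268), with a smaller one at (470,277) and a larger one at (499,200).

```bash
cat > h.py <<'E'
from station import *
import numpy as np, cv2
from scipy.spatial.transform import Rotation as R
from scipy.optimize import least_squares
def ray(c,uv):
    i=camera_info(c);T=i["T"];d=T[:3,:3]@np.array([(uv[0]-i["cx"])/i["fx"],(uv[1]-i["cy"])/i["fy"],1]);return T[:3,3],d
def onz(c,uv,z):
    o,d=ray(c,uv);return o+d*(z-o[2])/d[2]
def proj(c,p):
    i=camera_info(c);q=np.linalg.inv(i["T"])@np.r_[p,1];return np.array([i["fx"]*q[0]/q[2]+i["cx"],i["fy"]*q[1]/q[2]+i["cy"]])
def tri(a,b):
    (o1,d1),(o2,d2)=ray("top",a),ray("side",b);d1=d1/np.linalg.norm(d1);d2=d2/np.linalg.norm(d2)
    s=np.linalg.lstsq(np.c_[d1,-d2],o2-o1,rcond=None)[0];p,q=o1+s[0]*d1,o2+s[1]*d2;return (p+q)/2,np.linalg.norm(p-q)
def st():
    s=state();r=R.from_rotvec(s["ee_rot"]).as_matrix();yaw=np.degrees(np.arctan2(r[1,1],r[0,1]))
    print("t%.2f"%s["time_s"],"pos",np.round(np.array(s["tool_pos"])*1e3,1),"jawdir(y) deg %.1f"%yaw,"F",np.round(s["wrist_force"],1),"M",np.round(s["moment"],2),"gap %.1f"%(s["finger_gap"]*1e3),"q6 %.2f"%s["q"][5],"tilt %.3f"%np.arccos(-r[2,2]));return s,r
def go(p,jaw=None):
    """tool-axis shift (mm) in the final frame (turn first) and the turn (rad) to reach TCP p with jaw dir deg"""
    s,r=st();t=0
    if jaw is not None:
        y=np.degrees(np.arctan2(r[1,1],r[0,1]));dw=(jaw-y+90)%180-90
        t=-np.radians(dw);r2=r@R.from_rotvec([0,0,t]).as_matrix()
    else:r2=r
    d=r2.T@(np.array(p)-np.array(s["tool_pos"]))*1e3
    print("turn %.3f rad shift"%t,np.round(d,1));return t,d
E
python3 - <<'E'
from h import *
import json
out={}
for c in("top","side"):
    read_camera(c)
    for q in["rod1_tip","spring1_mid","lock_mouth","key_bar","holder_mouth","cover_bar","carrier","tape","carton","bin"]:
        r=spot_point(c,q); out[c+q]=[(list(map(float,x["uv"])),x["score"]) for x in r]
        print(c,q,[(np.round(x["uv"],1).tolist(),round(x["score"],2)) for x in r])
json.dump(out,open("sp.json","w"))
print(state()["time_s"])
E
```

```text
top rod1_tip [([116.4, 220.1], 0.69), ([337.1, 166.3], 0.57), ([223.1, 173.4], 0.56)]
top spring1_mid [([228.0, 149.0], 0.75)]
top lock_mouth [([235.4, 206.8], 0.58)]
top key_bar [([348.6, 215.9], 0.63)]
top holder_mouth [([344.8, 214.0], 0.88)]
top cover_bar [([323.4, 124.6], 0.83), ([334.6, 167.9], 0.56)]
top carrier [([240.7, 184.0], 0.85), ([399.2, 212.6], 0.73)]
top tape [([93.2, 270.0], 0.71)]
top carton [([138.2, 132.6], 0.59), ([334.2, 168.0], 0.22)]
top bin [([254.8, 148.2], 0.75), ([401.3, 216.3], 0.71)]
side rod1_tip [([263.9, 174.8], 0.85)]
side spring1_mid []
side lock_mouth [([246.1, 192.8], 0.46)]
side key_bar [([257.4, 246.4], 0.54), ([244.5, 194.4], 0.45), ([304.6, 243.1], 0.21)]
side holder_mouth [([260.7, 258.9], 0.83)]
side cover_bar [([307.1, 243.6], 0.84), ([349.4, 223.5], 0.64), ([285.5, 223.5], 0.58)]
side carrier [([264.6, 198.3], 0.67), ([182.6, 151.7], 0.45)]
side tape [([181.2, 154.0], 0.57), ([214.7, 153.9], 0.29)]
side carton [([281.8, 152.3], 0.76)]
side bin [([285.8, 325.3], 0.82), ([215.0, 147.2], 0.62)]
1.2
```

```bash
python3 - <<'E'
from h import *
a=read_camera("top")[130:240,70:360];b=read_camera("side")[130:290,150:380]
cv2.imwrite("pics/tc.png",cv2.resize(a,(800,303),interpolation=cv2.INTER_CUBIC))
cv2.imwrite("pics/sc.png",cv2.resize(b,(800,557),interpolation=cv2.INTER_CUBIC))
E
```

```text
(no output)
```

View pics/tc.png

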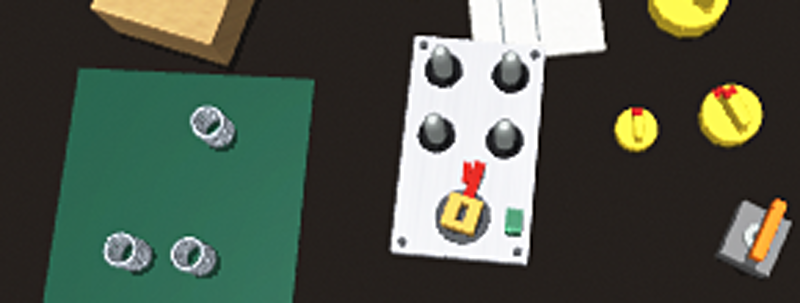

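View pics/sc.png

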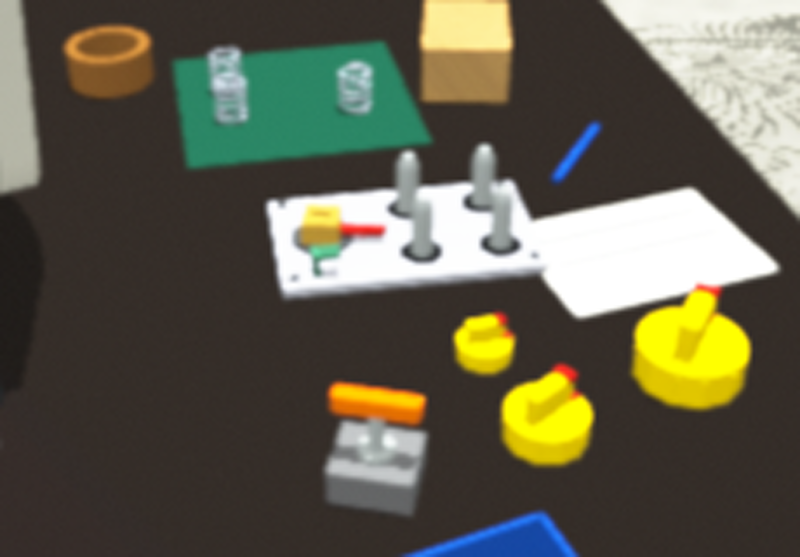

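The crops show all three springs upright, four black-bottomed rods, the tongue pointing about +x of the carrier with its base at the lock, and the key bar diagonal in the holder. Next I fit known outlines to the edges.

```bash
cat > fit.py <<'E'
from h import *
from scipy.ndimage import map_coordinates
def edges(c,im,P,w=4.0):
    """P: ordered closed 3D outline; returns signed normal offsets (px) of the strongest edge, None if weak"""
    uv=np.array([proj(c,p) for p in P]);t=np.roll(uv,-1,0)-np.roll(uv,1,0);n=np.c_[t[:,1],-t[:,0]];n/=np.linalg.norm(n,axis=1)[:,None]+1e-9
    s=np.arange(-w,w+.01,.25);f=im.astype(float);g=0
    X=uv[:,0,None]+n[:,0,None]*s;Y=uv[:,1,None]+n[:,1,None]*s
    for k in range(3):
        v=map_coordinates(cv2.GaussianBlur(f[...,k],(0,0),.6),[Y,X],order=1,mode="nearest");g=g+np.abs(np.gradient(v,axis=1))
    wt=g*np.exp(-(s/w)**2);j=wt.argmax(1);m=g.max(1)
    off=np.array([np.average(s[max(0,a-3):a+4],weights=g[i,max(0,a-3):a+4]+1e-9) for i,a in enumerate(j)])
    return uv,n,off,m
def rect(x,y,yaw,L,W,z,n=15,cut=.12):
    q=np.linspace(-.5+cut,.5-cut,n);e=np.r_[np.c_[q,0*q-.5],np.c_[0*q+.5,q],np.c_[-q,0*q+.5],np.c_[0*q-.5,-q]]*[L,W]
    c,s=np.cos(yaw),np.sin(yaw);return np.c_[x+c*e[:,0]-s*e[:,1],y+s*e[:,0]+c*e[:,1],np.full(len(e),z)]
def circ(x,y,r,z,n=48):
    a=np.linspace(0,2*np.pi,n,endpoint=False);return np.c_[x+r*np.cos(a),y+r*np.sin(a),np.full(n,z)]
def fit(ims,shape,p0,ws=(5,3,2),thr=25):
    p=np.array(p0,float);sc=np.array([1e-2]*len(p))
    for w in ws:
        T=[(c,)+edges(c,im,shape(p),w) for c,im in ims.items()]
        def res(q):
            r=[]
            for c,uv,n,o,m in T:
                u2=np.array([proj(c,x) for x in shape(q)]);r.append((((u2-uv)*n).sum(1)-o)*(m>thr))
            return np.concatenate(r)
        for _ in range(1): p=least_squares(res,p,loss="soft_l1",f_scale=.3,x_scale=sc).x
    r=res(p);k=r!=0;return p,np.sqrt(np.median(r[k]**2)),k.mean()
E
cat > m1.py <<'E'
from fit import *
im={c:read_camera(c) for c in("top","side")}
tc=lambda u,v:(70+u/2.759,130+v/2.759)
def show(n,sh,p0,**k):
    for cs in(["top"],["side"],["top","side"]):
        try:
            p,e,f=fit({c:im[c] for c in cs},sh,p0,**k);q=p*1e3
            if len(p)>2 and n!="cov":q[2]=np.degrees(p[2])
            print(n,cs,np.round(q,1),"med res px %.2f use %.2f"%(e,f))
        except Exception as ex: print(n,cs,ex)
C=[onz("top",tc(*u),.012)for u in((415,37),(545,52),(391,252),(527,264))]
print([np.linalg.norm(C[a]-C[b])*1e3 for a,b in((0,1),(0,2),(2,3),(1,3))])
c0=np.mean(C,0);ax=C[0]-C[2]+C[1]-C[3];yaw=np.arctan2(ax[1],ax[0]);print("C0",c0,np.degrees(yaw))
show("plate",lambda p:rect(*p,.25,.15,.012),[c0[0],c0[1],yaw])
l=onz("top",tc(464,213),.04);show("lockfix",lambda p:rect(*p,.036,.036,.04,8),[l[0],l[1],yaw],ws=(3,2))
rm=np.array([[np.cos(yaw),-np.sin(yaw)],[np.sin(yaw),np.cos(yaw)]]);print("lock from plate0",c0[:2]+rm@[-.08,0],"img",l)
for n,u in(("s1",(211,121)),("s2",(124,245)),("s3",(188,250))):
    s=onz("top",tc(*u),.05);show(n,lambda p:circ(*p,.018,.05),s[:2],ws=(3,2))
for n,u in(("cov",(730,112)),):
    s=onz("top",tc(*u),.025);show(n,lambda p:circ(p[0],p[1],p[2],.025),[s[0],s[1],.0325],ws=(3,2))
s=onz("top",tc(758,237),.03);show("holder",lambda p:rect(*p,.064,.056,.03),[s[0],s[1],np.radians(35)],ws=(4,3,2))
show("holderB",lambda p:rect(*p,.056,.064,.03),[s[0],s[1],np.radians(35)],ws=(4,3,2))
a,b=onz("top",tc(780,203),.086),onz("top",tc(758,258),.086);d=b-a;print("bar len",np.linalg.norm(d),np.degrees(np.arctan2(d[1],d[0])))
m=(a+b)/2;show("key",lambda p:rect(*p,.066,.014,.086),[m[0],m[1],np.arctan2(d[1],d[0])],ws=(3,2))
E
python3 m1.py
```

```text
[np.float64(148.71096130699107), np.float64(247.0139500123755), np.float64(147.64813050605719), np.float64(242.13437861513)]
C0 [ 0.5800086  -0.04268839  0.012     ] -2.0552316084149145
plate ['top'] time passes only in moves, steps and waits
plate ['side'] time passes only in moves, steps and waits
plate ['top', 'side'] time passes only in moves, steps and waits
lockfix ['top'] [503.7 -38.3 -14.1] med res px 0.16 use 1.00
lockfix ['side'] time passes only in moves, steps and waits
lockfix ['top', 'side'] time passes only in moves, steps and waits
lock from plate0 [ 0.50006006 -0.03981936] img [ 0.50232328 -0.04231879  0.04      ]
s1 ['top'] [587.8 241.1] med res px 0.27 use 1.00
s1 ['side'] time passes only in moves, steps and waits
s1 ['top', 'side'] time passes only in moves, steps and waits
s2 ['top'] [445.  315.3] med res px 0.30 use 1.00
s2 ['side'] time passes only in moves, steps and waits
s2 ['top', 'side'] time passes only in moves, steps and waits
s3 ['top'] [444.3 244.1] med res px 0.19 use 1.00
s3 ['side'] time passes only in moves, steps and waits
s3 ['top', 'side'] time passes only in moves, steps and waits
cov ['top'] [ 633.  -328.6   33.1] med res px 0.06 use 1.00
cov ['side'] time passes only in moves, steps and waits
cov ['top', 'side'] time passes only in moves, steps and waits
holder ['top'] time passes only in moves, steps and waits
holder ['side'] time passes only in moves, steps and waits
holder ['top', 'side'] time passes only in moves, steps and waits
holderB ['top'] time passes only in moves, steps and waits
holderB ['side'] time passes only in moves, steps and waits
holderB ['top', 'side'] time passes only in moves, steps and waits
bar len 0.06169983547680049 158.513573339227
key ['top'] time passes only in moves, steps and waits
key ['side'] time passes only in moves, steps and waits
key ['top', 'side'] time passes only in moves, steps and waits
```

```bash
sed -i '/^def ray/i import functools\n_ci=camera_info\n@functools.lru_cache(None)\ndef camera_info(c): return _ci(c)' h.py; python3 m1.py
```

```text
[np.float64(148.71096130699107), np.float64(247.0139500123755), np.float64(147.64813050605719), np.float64(242.13437861513)]
C0 [ 0.5800086  -0.04268839  0.012     ] -2.0552316084149145
plate ['top'] [583.3 -41.3  -2.1] med res px 0.06 use 0.87
plate ['side'] [580.6 -47.2  -3. ] med res px 0.32 use 0.85
plate ['top', 'side'] [582.6 -41.7  -2.1] med res px 0.23 use 0.87
lockfix ['top'] [503.7 -38.3 -14. ] med res px 0.16 use 1.00
lockfix ['side'] [500.4 -26.9   3.4] med res px 0.18 use 0.31
lockfix ['top', 'side'] [503.8 -37.8 -13.3] med res px 0.24 use 0.61
lock from plate0 [ 0.50006006 -0.03981936] img [ 0.50232328 -0.04231879  0.04      ]
s1 ['top'] [588.  241.1] med res px 0.25 use 1.00
s1 ['side'] [587.2 235.6] med res px 0.16 use 0.62
s1 ['top', 'side'] [587.7 240.7] med res px 0.30 use 0.77
s2 ['top'] [445.1 315.4] med res px 0.30 use 1.00
s2 ['side'] [444.8 311.4] med res px 0.09 use 0.62
s2 ['top', 'side'] [445. 315.] med res px 0.23 use 0.80
s3 ['top'] [444.2 244. ] med res px 0.18 use 1.00
s3 ['side'] [442.6 233.7] med res px 0.18 use 0.40
s3 ['top', 'side'] [443.7 243.7] med res px 0.18 use 0.64
cov ['top'] [ 633.  -328.6   33.1] med res px 0.06 use 1.00
cov ['side'] [ 631.5 -331.1   34.6] med res px 0.09 use 0.62
cov ['top', 'side'] [ 632.8 -328.7   33.4] med res px 0.11 use 0.81
holder ['top'] [ 495.5 -353.4   73.1] med res px 1.01 use 0.88
holder ['side'] [ 491.3 -353.8   54.2] med res px 0.57 use 0.62
holder ['top', 'side'] [ 492.4 -352.8   58.6] med res px 0.72 use 0.74
holderB ['top'] [ 493.9 -352.8   62. ] med res px 0.34 use 0.82
holderB ['side'] [ 491.4 -352.4   52.7] med res px 0.37 use 0.55
holderB ['top', 'side'] [ 493.4 -353.2   60.6] med res px 0.41 use 0.77
bar len 0.06169983547680049 158.513573339227
key ['top'] [ 493.3 -352.1  156.1] med res px 0.15 use 1.00
key ['side'] [ 494.1 -351.7  161.9] med res px 0.52 use 0.75
key ['top', 'side'] [ 493.8 -352.6  156.5] med res px 0.18 use 0.84
```

drive_tool --pt "0 0 0 12 -0.1413" --pt "0 0 0 12 -0.1413" --pt "0 0 0 12 -0.1413" --pt "0 0 0 12 -0.1413" --pt "0 0 0 12 -0.1413" --pt "0 0 0 12 -0.1413" --pt "0 0 0 12 -0.1413" --pt "0 0 0 12 -0.1413"

```text
time_s: 2.3
tool_pos: [0.2346, -0.4975, 0.1568]
ee_rot: [2.214, 2.228, -0.0]
wrist_force: [0.2, -0.1, 0.3]
finger_gap: 0.0856
```

drive_tool --pt "0 30 30 0 0" --pt "0 30 30 0 0" --pt "0 30 30 0 0" --pt "0 30 30 0 0" --pt "0 30 30 0 0" --pt "0 40 20 0 0" --pt "0 40 20 0 0" --pt "0 40 10 0 0"

```text
time_s: 3.1
tool_pos: [0.4357, -0.2258, 0.1573]
ee_rot: [2.22, 2.222, 0.0]
wrist_force: [-0.2, 0.1, -0.7]
finger_gap: 0.0856
```

```bash
python3 -c "
from h import *
go([.444,.244,.1])"
```

```text
t3.10 pos [ 435.7 -225.8  157.3] jawdir(y) deg 0.0 F [-0.2  0.1 -0.7] M [-0.   -0.01 -0.08] gap 85.6 q6 0.92 tilt 0.001
turn 0.000 rad shift [469.8   8.6  57.2]
```

drive_tool --pt "0 47 1 0 0" --pt "0 47 1 0 0" --pt "0 47 1 0 0" --pt "0 47 1 0 0" --pt "0 47 1 0 0" --pt "0 47 1 0 0" --pt "0 47 1 0 0" --pt "0 47 1 0 0"

```text
time_s: 3.9
tool_pos: [0.4422, 0.1506, 0.1576]
ee_rot: [2.221, 2.221, 0.001]
wrist_force: [1.4, -0.9, 0.9]
finger_gap: 0.0853
```

drive_tool --pt "0 47 0 0 0" --pt "0 47 0 0 0" --pt "0 0 0 20 0" --pt "0 0 0 30 0" --pt "0 0 0 30 0" --pt "0 0 0 25 0" --pt "0 0 0 15 0" --pt "0 0 0 0 0"

```text
time_s: 4.7
tool_pos: [0.4412, 0.2423, 0.0355]
ee_rot: [-2.22, -2.221, 0.005]
wrist_force: [-0.4, -0.5, 0.5]
finger_gap: 0.0856
```

```bash
python3 - <<'E'
from fit import *
go([.444,.244,.037])
im=read_camera("top");print(fit({"top":im},lambda p:circ(*p,.018,.05),[.444,.244],ws=(2,)))
cv2.imwrite("pics/t2.png",cv2.resize(im[130:300,70:300],(800,591),interpolation=cv2.INTER_CUBIC))
E
```

```text
t4.70 pos [441.2 242.3  35.5] jawdir(y) deg 0.0 F [-0.4 -0.5  0.5] M [-0.02 -0.03 -0.04] gap 85.6 q6 1.91 tilt 0.004
turn 0.000 rad shift [ 1.7  2.8 -1.5]
(array([0.44626242, 0.24742242]), np.float64(0.17900554489379614), np.float64(0.4166666666666667))
```

drive_tool --pt "0 1 1 0 0" --pt "0 0 0 0 0" --pt "255 0 0 0 0" --pt "255 0 0 0 0" --pt "255 0 0 0 0" --pt "255 0 0 0 0" --pt "255 0 0 0 0" --pt "255 0 0 0 0"

```text
time_s: 5.55
tool_pos: [0.4435, 0.2438, 0.0379]
ee_rot: [2.221, 2.222, 0.001]
wrist_force: [-1.5, 0.9, 6.8]
finger_gap: 0.0352
```

drive_tool --pt "255 0 0 0 0" --pt "255 0 0 0 0" --pt "255 0 0 -5 0" --pt "255 0 0 -15 0" --pt "255 0 0 -25 0" --pt "255 0 0 -25 0" --pt "255 0 0 -25 0" --pt "255 0 0 0 0"

```text
time_s: 6.35
tool_pos: [0.4447, 0.2442, 0.1355]
ee_rot: [2.219, 2.22, 0.007]
wrist_force: [-0.1, 0.3, -2.2]
finger_gap: 0.0354
```

```bash
python3 - <<'E'
from h import *
go([.5947,-.0037,.132])
E
```

```text
t6.35 pos [444.7 244.2 135.5] jawdir(y) deg 0.0 F [-0.1  0.3 -2.2] M [-0.03 -0.06 -0.05] gap 35.4 q6 1.91 tilt 0.005
turn 0.000 rad shift [-247.9  149.8    3.8]
```

drive_tool --pt "255 -31 18 0 0" --pt "255 -31 19 0 0" --pt "255 -31 19 0 0" --pt "255 -31 19 0 0" --pt "255 -31 19 0 0" --pt "255 -31 19 0 0" --pt "255 -31 19 0 0" --pt "255 -31 18 0 0"

```text
time_s: 7.15
tool_pos: [0.5938, -0.0057, 0.1315]
ee_rot: [-2.221, -2.221, 0.001]
wrist_force: [0.7, 0.2, -0.7]
finger_gap: 0.0354
```

drive_tool --pt "255 0 0 0 0" --pt "255 0 0 0 0" --pt "255 0 0 5 0" --pt "255 0 0 10 0" --pt "255 0 0 0 0" --pt "255 0 0 0 0" --pt "255 0 0 0 0" --pt "255 0 0 0 0"

```text
time_s: 7.95
tool_pos: [0.5936, -0.0041, 0.1176]
ee_rot: [2.22, 2.222, 0.0]
wrist_force: [0.1, -1.0, -0.6]
finger_gap: 0.0348
```

```bash
python3 - <<'E'
from h import *
go([.5947,-.0037,.052])
a=read_camera("top")[140:215,205:275];b=read_camera("side")[140:230,215:315]
cv2.imwrite("pics/p3.png",np.hstack([cv2.resize(a,(400,430),interpolation=cv2.INTER_CUBIC),cv2.resize(b,(400,430),interpolation=cv2.INTER_CUBIC)]))
E
```

```text
t7.95 pos [593.6  -4.1 117.6] jawdir(y) deg 0.0 F [ 0.1 -1.  -0.6] M [-0.03 -0.01  0.  ] gap 34.8 q6 1.42 tilt 0.001
turn 0.000 rad shift [ 0.4  1.1 65.6]
```

View pics/p3.png

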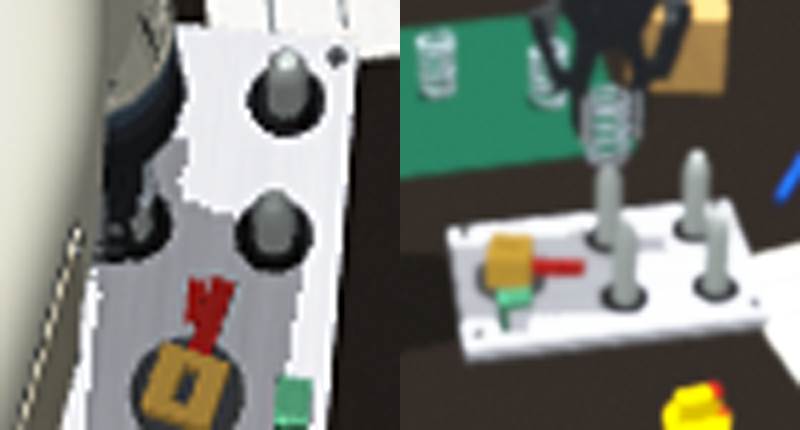

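The spring hangs centred over rod A in the side view (about column 608 of the composite). I lower it onto the rod.

drive_tool --pt "255 0 1 6 0" --pt "255 0 0 8 0" --pt "255 0 0 8 0" --pt "255 0 0 8 0" --pt "255 0 0 8 0" --pt "255 0 0 8 0" --pt "255 0 0 8 0" --pt "255 0 0 6 0"

```text
time_s: 8.85
tool_pos: [0.5943, -0.0043, 0.0564]
ee_rot: [-2.221, -2.222, 0.0]
wrist_force: [0.1, -0.2, -1.0]
finger_gap: 0.0349
```

drive_tool --pt "255 0 0 3 0" --pt "255 0 0 2 0" --pt "255 0 0 2 0" --pt "255 0 0 0 0" --pt "255 0 0 0 0" --pt "255 0 0 0 0" --pt "255 0 0 0 0" --pt "255 0 0 0 0"

```text
time_s: 9.65
tool_pos: [0.5945, -0.0043, 0.0504]
ee_rot: [2.221, 2.222, 0.0]
wrist_force: [0.4, 1.2, -0.2]
finger_gap: 0.035
```

drive_tool --pt "255 0 0 1 0" --pt "255 0 0 1 0" --pt "255 0 0 0 0" --pt "90 0 0 0 0" --pt "90 0 0 0 0" --pt "90 0 0 0 0" --pt "90 0 0 0 0" --pt "90 0 0 0 0"

```text
time_s: 10.45
tool_pos: [0.5944, -0.0043, 0.0481]
ee_rot: [-2.221, -2.222, 0.0]
wrist_force: [0.3, -0.2, -0.8]
finger_gap: 0.0553
```

drive_tool --pt "90 0 0 -10 0" --pt "90 0 0 -20 0" --pt "90 0 0 -30 0" --pt "90 0 0 -30 0" --pt "60 0 0 0 0" --pt "0 0 0 0 0" --pt "0 40 -20 0 0" --pt "0 40 -20 0 0"

```text
time_s: 11.25
tool_pos: [0.5536, 0.0757, 0.1371]
ee_rot: [-2.223, -2.218, 0.002]
wrist_force: [0.3, 1.0, 0.0]
finger_gap: 0.0853
```

```bash
python3 - <<'E'
from fit import *
go([.445,.3152,.037])
im={c:read_camera(c) for c in("top","side")}
for n,p in (("A",[.5947,-.0037]),("s1",[.588,.2411]),("s2",[.445,.3153])):
    z=.062 if n=="A" else .05
    print(n,[np.round(fit({c:im[c]},lambda p:circ(*p,.018,z),p,ws=(3,2))[0]*1e3,1) for c in im])
cv2.imwrite("pics/p4.png",np.hstack([cv2.resize(im["top"][120:270,70:280],(420,300)),cv2.resize(im["side"][130:230,200:320],(360,300))]))
E
```

```text
t11.25 pos [553.6  75.7 137.1] jawdir(y) deg -0.1 F [0.3 1.  0. ] M [ 0.05  0.03 -0.07] gap 85.3 q6 1.56 tilt 0.002
turn 0.000 rad shift [ 239.2 -109.   100.3]
A [array([592.1,  -5.3]), array([593.3,  -7.4])]
s1 [array([588. , 241.1]), array([587.5, 236.4])]
s2 [array([445. , 315.3]), array([445. , 292.7])]
  return _methods._mean(a, axis=axis, dtype=dtype,
  ret = ret.dtype.type(ret / rcount)
```

View pics/p4.png

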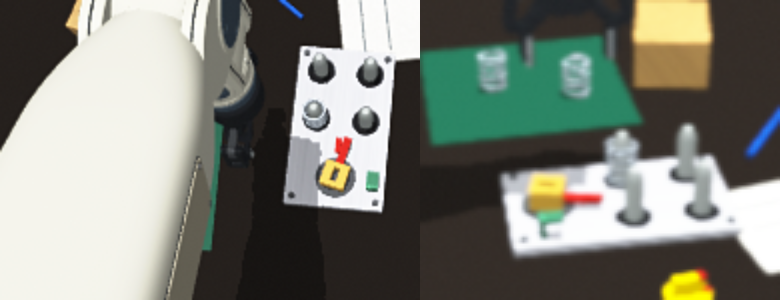

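Spring 3 is seated on rod A, and the two others still stand on the mat. Now spring 2.

drive_tool --pt "0 40 -18 0 0" --pt "0 40 -18 0 0" --pt "0 40 -18 0 0" --pt "0 40 -18 0 0" --pt "0 40 -18 0 0" --pt "0 39 -18 0 0" --pt "0 0 0 20 0" --pt "0 0 0 20 0"

```text
time_s: 12.15
tool_pos: [0.4455, 0.3159, 0.0974]
ee_rot: [2.218, 2.225, -0.0]
wrist_force: [0.3, -0.8, -0.6]
finger_gap: 0.0853
```

```bash
python3 - <<'E'
from fit import *
go([.4451,.3153,.037])
im={c:read_camera(c) for c in("top","side")}
cv2.imwrite("pics/p5.png",np.hstack([cv2.resize(im["top"][120:270,70:280],(420,300)),cv2.resize(im["side"][130:230,160:280],(360,300))]))
E
```

```text
t12.15 pos [445.5 315.9  97.4] jawdir(y) deg 0.2 F [ 0.3 -0.8 -0.6] M [ 0.03 -0.02  0.  ] gap 85.3 q6 2.03 tilt 0.000
turn 0.000 rad shift [-0.6 -0.4 60.4]
```

View pics/p5.png

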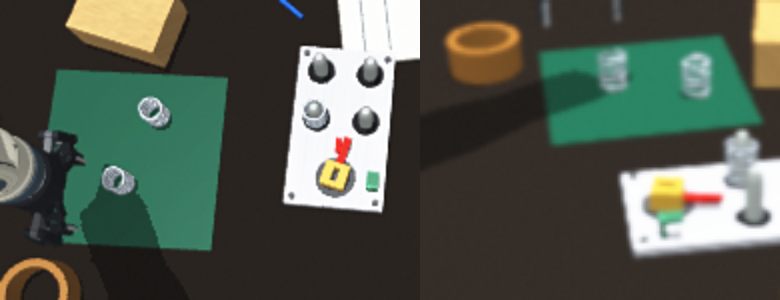

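The remaining near spring is now at full pixel (129,210), not (115,219), so it has been knocked aside. I measure it again before going on.

```bash
python3 - <<'E'
from fit import *
im={c:read_camera(c) for c in("top","side")}
for n,u in(("s2",(128.5,210)),("s1",(145.5,174))):
    s=onz("top",u,.05);print(n,s,[(np.round(f[0]*1e3,1),f[1:]) for f in [fit({c:im[c]},lambda p:circ(*p,.018,.05),s[:2],ws=(3,2)) for c in im]])
    p=fit({"top":im["top"]},lambda p:circ(*p,.018,.05),s[:2],ws=(3,2))[0]
    if n=="s2":go([p[0],p[1],.037])
E
```

```text
s2 [0.47609442 0.27384513 0.05      ] [(array([476.9, 276. ]), (np.float64(1.0554084154556065), np.float64(0.875))), (array([480.7, 272.8]), (np.float64(0.1582424117024362), np.float64(0.3125)))]
t12.35 pos [446.2 314.3  97.9] jawdir(y) deg 0.0 F [-0.6  0.9  0.7] M [ 0.06 -0.02 -0.01] gap 85.3 q6 2.03 tilt 0.002
turn 0.000 rad shift [-38.2  30.8  60.9]
s1 [0.58625776 0.23737293 0.05      ] [(array([587.9, 241.3]), (np.float64(0.2815142013192316), np.float64(1.0))), (array([587.2, 235.7]), (np.float64(0.17563551780791747), np.float64(0.625)))]
```

```bash
python3 - <<'E'
from fit import *
im={"top":read_camera("top")}
R_=[]
for dx in(-4,0,4):
  for dy in(-4,0,4,8):
    f=fit(im,lambda p:circ(*p,.018,.05),[.477+dx/1e3,.275+dy/1e3],ws=(3,2,1.5),thr=15);R_.append((round(f[1],2),round(f[2],2),np.round(f[0]*1e3,1).tolist()))
print(sorted(R_)[:8])
# template: s1 patch (same camera) matched near s2
i=im["top"];g=cv2.cvtColor(i,cv2.COLOR_BGR2GRAY);u=proj("top",[.588,.2412,.05]);v=proj("top",[.477,.277,.05])
T=cv2.getRectSubPix(g,(21,21),tuple(map(float,u+[0,2])));S=cv2.getRectSubPix(g,(37,37),tuple(map(float,v+[0,2])))
m=cv2.matchTemplate(S,T,cv2.TM_CCOEFF_NORMED);_,q,_,l=cv2.minMaxLoc(m);print(q,l,onz("top",v+np.array(l)-8,.05))
E
```

```text
[(np.float64(0.19), np.float64(0.98), [479.7, 281.5]), (np.float64(0.2), np.float64(1.0), [480.0, 281.9]), (np.float64(0.22), np.float64(0.88), [474.3, 268.3]), (np.float64(0.22), np.float64(1.0), [479.9, 282.0]), (np.float64(0.25), np.float64(0.96), [474.2, 267.5]), (np.float64(0.25), np.float64(1.0), [479.8, 281.6]), (np.float64(0.28), np.float64(1.0), [480.1, 282.2]), (np.float64(0.29), np.float64(0.83), [474.6, 268.7])]
0.7707680463790894 (7, 6) [0.48270495 0.28065247 0.05      ]
```

drive_tool --pt "0 -17 17 0 0" --pt "0 -16 17 0 0" --pt "0 0 0 0 0" --pt "0 0 0 20 0" --pt "0 0 0 25 0" --pt "0 0 0 15 0" --pt "0 0 0 0 0" --pt "0 0 0 0 0"

```text
time_s: 13.2
tool_pos: [0.4806, 0.2818, 0.0391]
ee_rot: [2.221, 2.221, 0.001]
wrist_force: [-0.5, 0.6, -0.1]
finger_gap: 0.0852
```

drive_tool --pt "255 0 0 0 0" --pt "255 0 0 0 0" --pt "255 0 0 0 0" --pt "255 0 0 0 0" --pt "255 0 0 0 0" --pt "255 0 0 0 0" --pt "255 0 0 0 0" --pt "255 0 0 0 0"

```text
time_s: 14.0
tool_pos: [0.4804, 0.2819, 0.039]
ee_rot: [-2.221, -2.222, -0.001]
wrist_force: [-2.7, 0.1, 5.9]
finger_gap: 0.0349
```

drive_tool --pt "255 0 0 -5 0" --pt "255 0 0 -20 0" --pt "255 0 0 -25 0" --pt "255 0 0 -25 0" --pt "255 0 0 -25 0" --pt "255 0 0 0 0" --pt "255 0 0 0 0" --pt "255 0 0 0 0"

```text
time_s: 14.8
tool_pos: [0.4798, 0.2815, 0.1374]
ee_rot: [-2.221, -2.222, 0.002]
wrist_force: [0.1, -0.3, -0.7]
finger_gap: 0.0347
```

```bash
python3 - <<'E'
from h import *
go([.6706,-.0065,.132])
E
```

```text
t14.80 pos [479.8 281.5 137.4] jawdir(y) deg 0.0 F [ 0.1 -0.3 -0.7] M [-0.04 -0.03  0.04] gap 34.7 q6 1.95 tilt 0.001
turn 0.000 rad shift [-288.1  190.6    5.3]
```

drive_tool --pt "255 -36 24 0 0" --pt "255 -36 24 0 0" --pt "255 -36 24 0 0" --pt "255 -36 24 0 0" --pt "255 -36 24 0 0" --pt "255 -36 24 0 0" --pt "255 -36 24 0 0" --pt "255 -36 23 0 0"

```text
time_s: 15.6
tool_pos: [0.6718, -0.0079, 0.1367]
ee_rot: [-2.22, -2.22, 0.002]
wrist_force: [0.5, -0.2, -0.5]
finger_gap: 0.0347
```

drive_tool --pt "255 0 0 0 0" --pt "255 0 0 0 0" --pt "255 0 0 5 0" --pt "255 0 0 8 0" --pt "255 0 0 0 0" --pt "255 0 0 0 0" --pt "255 0 0 0 0" --pt "255 0 0 0 0"

```text
time_s: 16.4
tool_pos: [0.6715, -0.006, 0.1256]
ee_rot: [2.22, 2.222, 0.001]
wrist_force: [0.1, 0.4, -1.0]
finger_gap: 0.0347
```

```bash
python3 - <<'E'
from h import *
go([.6706,-.0065,.052])
E
```

```text
t16.40 pos [671.5  -6.  125.6] jawdir(y) deg 0.0 F [ 0.1  0.4 -1. ] M [-0.02 -0.01  0.03] gap 34.7 q6 1.44 tilt 0.001
turn 0.000 rad shift [-0.5 -1.  73.6]
```

drive_tool --pt "255 -0.5 -1 6 0" --pt "255 0 0 8 0" --pt "255 0 0 8 0" --pt "255 0 0 8 0" --pt "255 0 0 8 0" --pt "255 0 0 8 0" --pt "255 0 0 8 0" --pt "255 0 0 8 0"

```text
time_s: 17.2
tool_pos: [0.6705, -0.0068, 0.0625]
ee_rot: [-2.221, -2.222, 0.0]
wrist_force: [0.5, 0.1, -1.1]
finger_gap: 0.0352
```

drive_tool --pt "255 0 0 6 0" --pt "255 0 0 4 0" --pt "255 0 0 2 0" --pt "255 0 0 1 0" --pt "255 0 0 0 0" --pt "255 0 0 0 0" --pt "255 0 0 0 0" --pt "255 0 0 0 0"

```text
time_s: 18.0
tool_pos: [0.6703, -0.0068, 0.0511]
ee_rot: [2.221, 2.222, 0.0]
wrist_force: [-4.3, 0.2, 5.2]
finger_gap: 0.0346
```

drive_tool --pt "255 0 0 1 0" --pt "255 0 0 0 0" --pt "90 0 0 0 0" --pt "90 0 0 0 0" --pt "90 0 0 0 0" --pt "90 0 0 0 0" --pt "90 0 0 0 0" --pt "90 0 0 0 0"

```text
time_s: 18.8
tool_pos: [0.6705, -0.0068, 0.0491]
ee_rot: [-2.221, -2.222, 0.0]
wrist_force: [-0.2, -0.0, 0.3]
finger_gap: 0.0552
```

drive_tool --pt "90 0 0 -10 0" --pt "90 0 0 -20 0" --pt "90 0 0 -30 0" --pt "60 0 0 -30 0" --pt "0 25 -10 0 0" --pt "0 40 -15 0 0" --pt "0 40 -15 0 0" --pt "0 40 -15 0 0"

```text
time_s: 19.6
tool_pos: [0.6149, 0.1394, 0.1402]
ee_rot: [2.221, 2.221, 0.001]
wrist_force: [0.5, -0.4, -0.1]
finger_gap: 0.0856
```

```bash
python3 - <<'E'
from fit import *
go([.588,.2412,.037])
im={c:read_camera(c) for c in("top","side")}
print("s1",[(np.round(f[0]*1e3,1),f[1:]) for f in [fit({c:im[c]},lambda p:circ(*p,.018,.05),[.588,.241],ws=(5,3,2)) for c in im]])
cv2.imwrite("pics/p6.png",np.hstack([cv2.resize(im["top"][120:270,70:280],(420,300)),cv2.resize(im["side"][130:230,200:320],(360,300))]))
E
```

```text
t19.60 pos [614.9 139.4 140.2] jawdir(y) deg -0.0 F [ 0.5 -0.4 -0.1] M [0.   0.06 0.07] gap 85.6 q6 1.66 tilt 0.001
turn 0.000 rad shift [101.8 -27.  103.2]
s1 [(array([580.1, 243.4]), (np.float64(0.49201814304484354), np.float64(0.3541666666666667))), (array([587.2, 235.9]), (np.float64(0.17629266029251633), np.float64(0.6041666666666666)))]
```

View pics/p6.png

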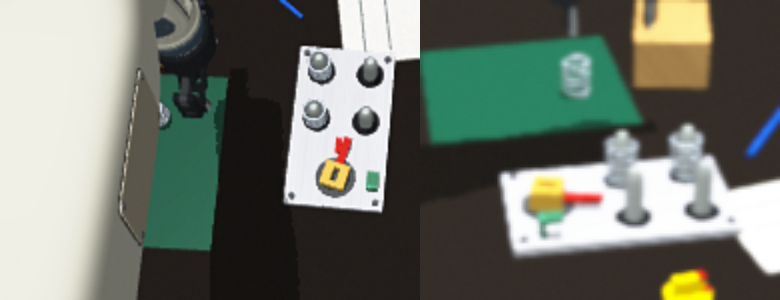

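Springs 2 and 3 are seated, and spring 1 is unmoved according to the side camera. I fetch it for rod D.

drive_tool --pt "0 34 -9 0 0" --pt "0 34 -9 0 0" --pt "0 34 -9 0 0" --pt "0 0 0 10 0" --pt "0 0 0 30 0" --pt "0 0 0 30 0" --pt "0 0 0 25 0" --pt "0 0 0 8 0"

```text
time_s: 20.5
tool_pos: [0.5875, 0.2391, 0.0339]
ee_rot: [-2.22, -2.22, 0.005]
wrist_force: [0.3, -0.3, -0.2]
finger_gap: 0.0854
```

drive_tool --pt "0 0 0 0 0" --pt "0 0 0 0 0" --pt "255 0 0 0 0" --pt "255 0 0 0 0" --pt "255 0 0 0 0" --pt "255 0 0 0 0" --pt "255 0 0 0 0" --pt "255 0 0 0 0"

```text
time_s: 21.3
tool_pos: [0.5886, 0.2403, 0.0371]
ee_rot: [2.22, 2.222, 0.001]
wrist_force: [-1.7, -1.0, 5.7]
finger_gap: 0.0346
```

drive_tool --pt "255 0 0 0 0" --pt "255 0 0 -5 0" --pt "255 0 0 -20 0" --pt "255 0 0 -25 0" --pt "255 0 0 -25 0" --pt "255 0 0 -25 0" --pt "255 0 0 0 0" --pt "255 0 0 0 0"

```text
time_s: 22.1
tool_pos: [0.5884, 0.2403, 0.1367]
ee_rot: [2.221, 2.222, 0.001]
wrist_force: [0.1, -0.1, -1.6]
finger_gap: 0.0347
```

```bash
python3 - <<'E'
from h import *
go([.6678,-.0824,.132])
E
```

```text
t22.10 pos [588.4 240.3 136.7] jawdir(y) deg 0.0 F [ 0.1 -0.1 -1.6] M [ 0.05 -0.03 -0.03] gap 34.7 q6 1.83 tilt 0.001
turn 0.000 rad shift [-322.7   79.2    4.7]
```

drive_tool --pt "255 -40 10 0 0" --pt "255 -40 10 0 0" --pt "255 -40 10 0 0" --pt "255 -40 10 0 0" --pt "255 -40 10 0 0" --pt "255 -40 10 0 0" --pt "255 -40 10 0 0" --pt "255 -40 9 0 0"

```text
time_s: 22.9
tool_pos: [0.6671, -0.0813, 0.1347]
ee_rot: [-2.22, -2.22, 0.002]
wrist_force: [0.7, 0.7, -1.4]
finger_gap: 0.0348
```

drive_tool --pt "255 -3 0 0 0" --pt "255 0 0 0 0" --pt "255 0 0 5 0" --pt "255 0 0 8 0" --pt "255 0 0 0 0" --pt "255 0 0 0 0" --pt "255 0 0 0 0" --pt "255 0 0 0 0"

```text
time_s: 23.7
tool_pos: [0.6676, -0.0825, 0.1236]
ee_rot: [2.22, 2.222, 0.0]
wrist_force: [0.2, -0.3, -0.1]
finger_gap: 0.0347
```

```bash
python3 - <<'E'
from h import *
go([.6678,-.0833,.050])
E
```

```text
t23.70 pos [667.6 -82.5 123.6] jawdir(y) deg 0.0 F [ 0.2 -0.3 -0.1] M [0.07 0.02 0.02] gap 34.7 q6 1.32 tilt 0.000
turn 0.000 rad shift [-0.8  0.2 73.6]
```

drive_tool --pt "255 -0.5 0 6 0" --pt "255 0 0 8 0" --pt "255 0 0 8 0" --pt "255 0 0 8 0" --pt "255 0 0 8 0" --pt "255 0 0 8 0" --pt "255 0 0 8 0" --pt "255 0 0 8 0"

```text
time_s: 24.5
tool_pos: [0.6675, -0.0832, 0.0605]
ee_rot: [-2.221, -2.222, 0.0]
wrist_force: [0.2, -0.5, -0.8]
finger_gap: 0.0348
```

drive_tool --pt "255 0 0 6 0" --pt "255 0 0 4 0" --pt "255 0 0 2 0" --pt "255 0 0 1 0" --pt "255 0 0 0 0" --pt "255 0 0 0 0" --pt "255 0 0 0 0" --pt "255 0 0 0 0"

```text
time_s: 25.3
tool_pos: [0.6674, -0.0832, 0.0492]
ee_rot: [2.221, 2.222, 0.0]
wrist_force: [-5.0, 0.2, 4.9]
finger_gap: 0.0348
```

drive_tool --pt "255 0 0 1 0" --pt "255 0 0 0 0" --pt "90 0 0 0 0" --pt "90 0 0 0 0" --pt "90 0 0 0 0" --pt "90 0 0 0 0" --pt "90 0 0 0 0" --pt "90 0 0 0 0"

```text
time_s: 26.1
tool_pos: [0.6675, -0.0833, 0.0471]
ee_rot: [-2.221, -2.222, 0.0]
wrist_force: [0.5, -0.9, 0.5]
finger_gap: 0.0554
```

drive_tool --pt "90 0 0 -10 0" --pt "90 0 0 -20 0" --pt "90 0 0 -30 0" --pt "60 0 0 -30 0" --pt "0 -40 0 -5 0" --pt "0 -40 0 -5 0" --pt "0 -40 0 -5 0" --pt "0 -40 0 0 0"

```text
time_s: 26.9
tool_pos: [0.6678, -0.2448, 0.1543]
ee_rot: [2.219, 2.221, 0.001]
wrist_force: [0.2, -0.3, 0.5]
finger_gap: 0.0853
```

```bash
python3 - <<'E'
from fit import *
go([.4935,-.3522,.15],66)
im={c:read_camera(c) for c in("top","side")}
for cs in(["top"],["side"]):
  I={c:im[c] for c in cs}
  f=fit(I,lambda p:rect(*p,.066,.014,.086),[.4935,-.3522,np.radians(156)],ws=(3,2,1.5));print("key",np.round(f[0]*1e3,1),np.degrees(f[0][2]),f[1:])
  f=fit(I,lambda p:rect(*p,.25,.15,.012),[.5833,-.0413,np.radians(-2.1)],ws=(3,2,1.5));print("plate",np.round(f[0]*1e3,1),np.degrees(f[0][2]),f[1:])
  f=fit(I,lambda p:rect(*p,.036,.036,.04,8),[.5036,-.0383,np.radians(-14)],ws=(3,2,1.5));print("lock",np.round(f[0]*1e3,1),np.degrees(f[0][2]),f[1:])
  f=fit(I,lambda p:rect(*p,.064,.056,.03,8),[.4936,-.3525,np.radians(154)],ws=(3,2,1.5));print("holder",np.round(f[0]*1e3,1),np.degrees(f[0][2]),f[1:])
cv2.imwrite("pics/p7.png",np.hstack([cv2.resize(im["top"][130:240,190:370],(500,306)),cv2.resize(im["side"][150:240,220:310],(300,306))]))
E
```

```text
t26.90 pos [ 667.8 -244.8  154.3] jawdir(y) deg 0.0 F [ 0.2 -0.3  0.5] M [-0.04 -0.08 -0.01] gap 85.3 q6 1.10 tilt 0.002
turn -1.151 rad shift [ 115.5 -169.     4. ]
key [ 493.8 -352.4 2732.9] 156.58633805769327 (np.float64(0.08837302305223237), np.float64(0.9666666666666667))
plate [583.3 -41.8 -38.1] -2.1836732880483773 (np.float64(0.1683282550461559), np.float64(0.3333333333333333))
lock [ 503.6  -38.3 -244.3] -14.0 (np.float64(nan), np.float64(0.0))
holder [ 494.5 -353.3 2736.4] 156.7817800083353 (np.float64(0.037848532345277325), np.float64(0.84375))
key [ 494.3 -352.7 2762.3] 158.26837859548004 (np.float64(0.2690942485218465), np.float64(0.65))
plate [580.4 -47.8 -54.5] -3.1198962900673526 (np.float64(0.2702950878708696), np.float64(0.7666666666666667))
lock [ 507.8  -26.  -109.1] -6.248220042133604 (np.float64(0.07602003144686885), np.float64(0.3125))
holder [ 492.6 -355.8 2750.1] 157.5686513130704 (np.float64(0.04674028449188561), np.float64(0.8125))
  return _methods._mean(a, axis=axis, dtype=dtype,
  ret = ret.dtype.type(ret / rcount)
```

View pics/p7.png

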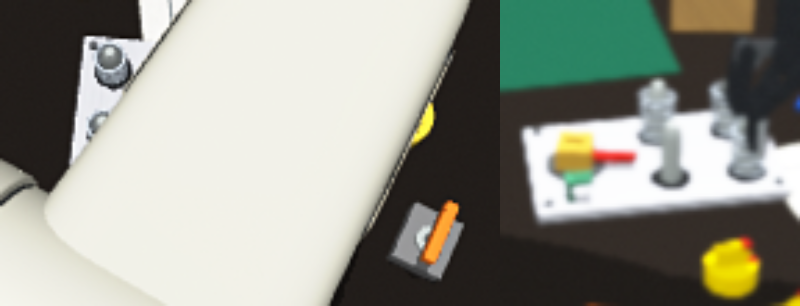

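All three springs are on. I turn to the key's axis (jaw 66.6°).

drive_tool --pt "0 0 0 0 -0.1453" --pt "0 0 0 0 -0.1453" --pt "0 0 0 0 -0.1453" --pt "0 0 0 0 -0.1453" --pt "0 0 0 0 -0.1453" --pt "0 0 0 0 -0.1453" --pt "0 0 0 0 -0.1453" --pt "0 0 0 0 -0.1453"

```text
time_s: 27.8
tool_pos: [0.6676, -0.2427, 0.153]
ee_rot: [0.627, 3.078, 0.0]
wrist_force: [0.4, 0.4, -0.2]
finger_gap: 0.0852
```

```bash
python3 - <<'E'
from h import *
go([.4939,-.3525,.079],66.6)
E
```

```text
t27.80 pos [ 667.6 -242.7  153. ] jawdir(y) deg 67.0 F [ 0.4  0.4 -0.2] M [0.04 0.02 0.01] gap 85.2 q6 -0.06 tilt 0.000
turn 0.007 rad shift [ 115.8 -169.8   74. ]
```

drive_tool --pt "0 19 -28 0 0" --pt "0 19 -28 0 0" --pt "0 19 -28 0 0" --pt "0 19 -28 0 0" --pt "0 19 -28 0 0" --pt "0 20 -28 0 0" --pt "0 0 0 0 0" --pt "0 0 0 0 0"

```text
time_s: 28.6
tool_pos: [0.4951, -0.352, 0.1531]
ee_rot: [0.638, 3.075, -0.0]
wrist_force: [0.5, -0.7, -0.1]
finger_gap: 0.0857
```

```bash
python3 - <<'E'
from h import *
go([.4939,-.3525,.079],66.6)
E
```

```text
t28.60 pos [ 495.1 -352.   153.1] jawdir(y) deg 66.5 F [ 0.5 -0.7 -0.1] M [ 0.04 -0.03 -0.01] gap 85.7 q6 -0.35 tilt 0.001
turn -0.001 rad shift [ 1.  -0.9 74.1]
```

drive_tool --pt "0 1 -1 10 0" --pt "0 0 0 25 0" --pt "0 0 0 20 0" --pt "0 0 0 12 0" --pt "0 0 0 7 0" --pt "0 0 0 0 0" --pt "0 0 0 0 0" --pt "0 0 0 0 0"

```text
time_s: 29.4
tool_pos: [0.4945, -0.3526, 0.0791]
ee_rot: [0.636, 3.075, -0.001]
wrist_force: [-0.2, -0.1, 0.3]
finger_gap: 0.0854
```

drive_tool --pt "255 0 0 0 0" --pt "255 0 0 0 0" --pt "255 0 0 0 0" --pt "255 0 0 0 0" --pt "255 0 0 0 0" --pt "255 0 0 0 0" --pt "255 0 0 0 0" --pt "255 0 0 0 0"

```text
time_s: 30.2
tool_pos: [0.494, -0.3524, 0.0783]
ee_rot: [0.636, 3.076, -0.0]
wrist_force: [-0.6, -1.5, -0.1]
finger_gap: 0.013
```

```bash
python3 - <<'E'
from h import *
go([.4939,-.3525,.079],66.6)
E
```

```text
t30.20 pos [ 494.  -352.4   78.3] jawdir(y) deg 66.6 F [-0.6 -1.5 -0.1] M [-0.11  0.01 -0.04] gap 13.0 q6 -0.35 tilt 0.000
turn 0.000 rad shift [ 0.1 -0.1 -0.7]
```

drive_tool --pt "255 0 0 -4 0" --pt "255 0 0 -8 0" --pt "255 0 0 -8 0" --pt "255 0 0 -10 0" --pt "255 0 0 -15 0" --pt "255 0 0 -15 0" --pt "255 0 0 0 -0.082" --pt "255 0 0 0 -0.082"

```text
time_s: 31.0
tool_pos: [0.4943, -0.3525, 0.1398]
ee_rot: [0.377, 3.117, -0.002]
wrist_force: [0.4, 0.3, -0.9]
finger_gap: 0.0132
```

drive_tool --pt "255 8 37 0 0" --pt "255 8 38 0 0" --pt "255 9 38 0 0" --pt "255 9 38 0 0" --pt "255 8 38 0 0" --pt "255 8 38 0 0" --pt "255 8 38 0 0" --pt "255 8 38 0 0"

```text
time_s: 31.8
tool_pos: [0.5032, -0.0408, 0.1393]
ee_rot: [0.382, 3.117, 0.0]
wrist_force: [1.4, -0.6, -1.7]
finger_gap: 0.0131
```

drive_tool --pt "255 0 3 0 0" --pt "255 0 0 0 0" --pt "255 0 0 0 0" --pt "255 0 0 5 0" --pt "255 0 0 5 0" --pt "255 0 0 0 0" --pt "255 0 0 0 0" --pt "255 0 0 0 0"

```text
time_s: 32.6
tool_pos: [0.5039, -0.0398, 0.1283]
ee_rot: [-0.383, -3.118, -0.0]
wrist_force: [0.7, -0.9, -1.3]
finger_gap: 0.0128
```

```bash
python3 - <<'E'
from h import *
go([.5036,-.0383,.1],76)
a=read_camera("top")[150:240,190:300];b=read_camera("side")[130:230,200:300]
cv2.imwrite("pics/p8.png",np.hstack([cv2.resize(a,(420,344),interpolation=cv2.INTER_CUBIC),cv2.resize(b,(344,344),interpolation=cv2.INTER_CUBIC)]))
E
```

```text
t32.60 pos [503.9 -39.8 128.3] jawdir(y) deg 76.0 F [ 0.7 -0.9 -1.3] M [ 0.   -0.01  0.  ] gap 12.8 q6 -0.00 tilt 0.000
turn -0.000 rad shift [ 0.7  1.3 28.3]
```

View pics/p8.png

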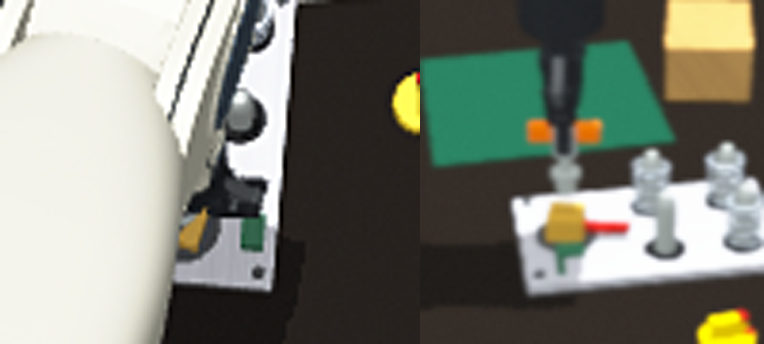

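The key hangs upright above the lock. I make a small lateral correction and then lower it in stages.

drive_tool --pt "255 0.5 1.4 0 0" --pt "255 0 0 4 0" --pt "255 0 0 4 0" --pt "255 0 0 4 0" --pt "255 0 0 2 0" --pt "255 0 0 0 0" --pt "255 0 0 0 0" --pt "255 0 0 0 0"

```text
time_s: 33.5
tool_pos: [0.5039, -0.038, 0.1144]
ee_rot: [0.382, 3.118, -0.0]
wrist_force: [0.7, 0.1, -1.1]
finger_gap: 0.0128
```

```bash
python3 - <<'E'
from h import *
go([.5036,-.0383,.1],76)
E
```

```text
t33.50 pos [503.9 -38.  114.4] jawdir(y) deg 76.0 F [ 0.7  0.1 -1.1] M [ 0.04 -0.08  0.  ] gap 12.8 q6 0.00 tilt 0.000
turn 0.000 rad shift [ 0.2 -0.3 14.4]
```

drive_tool --pt "255 0 0 2 0" --pt "255 0 0 2 0" --pt "255 0 0 2 0" --pt "255 0 0 2 0" --pt "255 0 0 2 0" --pt "255 0 0 0 0" --pt "255 0 0 0 0" --pt "255 0 0 0 0"

```text
time_s: 34.3
tool_pos: [0.5038, -0.038, 0.1043]
ee_rot: [0.382, 3.118, -0.0]
wrist_force: [0.5, -0.3, -1.1]
finger_gap: 0.0129
```

drive_tool --pt "255 0 0 3 0" --pt "255 0 0 3 0" --pt "255 0 0 3 0" --pt "255 0 0 3 0" --pt "255 0 0 2 0" --pt "255 0 0 0 0" --pt "255 0 0 0 0" --pt "255 0 0 0 0"

```text
time_s: 35.1
tool_pos: [0.5038, -0.038, 0.0904]
ee_rot: [0.382, 3.118, 0.0]
wrist_force: [0.6, -0.5, -0.9]
finger_gap: 0.0132
```

drive_tool --pt "255 0 0 1 0" --pt "255 0 0 1 0" --pt "255 0 0 1 0" --pt "255 0 0 0 0" --pt "255 0 0 0 0" --pt "255 0 0 0 0" --pt "255 0 0 0 0" --pt "255 0 0 0 0"

```text
time_s: 35.9
tool_pos: [0.5039, -0.0381, 0.0881]
ee_rot: [0.382, 3.117, -0.0]
wrist_force: [-3.6, 0.0, 8.6]
finger_gap: 0.013
```

drive_tool --pt "255 0 0 0 0.08" --pt "255 0 0 0 0.08" --pt "255 0 0 0 0.08" --pt "255 0 0 0 0.08" --pt "255 0 0 0 0.08" --pt "255 0 0 0 0.08" --pt "255 0 0 0 0.08" --pt "255 0 0 0 0"

```text
time_s: 36.7
tool_pos: [0.504, -0.0385, 0.0881]
ee_rot: [1.233, 2.888, -0.001]
wrist_force: [-2.7, -3.2, 7.9]
finger_gap: 0.013
```

drive_tool --pt "255 0 0 0 0.1" --pt "255 0 0 0 0.1" --pt "255 0 0 0 0.1" --pt "255 0 0 0 0.1" --pt "255 0 0 0 0.1" --pt "255 0 0 0 0.1" --pt "255 0 0 0 0.1" --pt "255 0 0 0 0"

```text
time_s: 37.5
tool_pos: [0.5037, -0.039, 0.0882]
ee_rot: [2.149, 2.288, -0.002]
wrist_force: [-3.4, -3.8, 9.6]
finger_gap: 0.0129
```

```bash
python3 - <<'E'
from h import *
go([.5036,-.0383,.0883],-2.1)
E
```

```text
t37.50 pos [503.7 -39.   88.2] jawdir(y) deg 3.6 F [-3.4 -3.8  9.6] M [-1.09  0.97 -0.01] gap 12.9 q6 1.27 tilt 0.003
turn 0.099 rad shift [ 0.7 -0.1 -0.1]
```

drive_tool --pt "255 0 0 0 0.05" --pt "255 0 0 0 0.05" --pt "255 0 0 0 0.04" --pt "255 0 0 0 0.04" --pt "255 0 0 0 0.03" --pt "255 0 0 0 0" --pt "255 0 0 0 0" --pt "255 0 0 0 0"

```text
time_s: 38.3
tool_pos: [0.5036, -0.039, 0.0882]
ee_rot: [2.374, 2.055, -0.002]
wrist_force: [-5.6, -4.3, 10.0]
finger_gap: 0.013
```

```bash
python3 - <<'E'
from fit import *
go([.5036,-.0383,.0883],-2.1)
cv2.imwrite("pics/p9.png",cv2.resize(read_camera("side")[150:220,200:300],(700,490),interpolation=cv2.INTER_CUBIC))
E
```

```text
t38.30 pos [503.6 -39.   88.2] jawdir(y) deg -8.2 F [-5.6 -4.3 10. ] M [-1.15  1.18  0.04] gap 13.0 q6 1.47 tilt 0.003
turn -0.107 rad shift [ 0.7 -0.  -0.1]
```

View pics/p9.png

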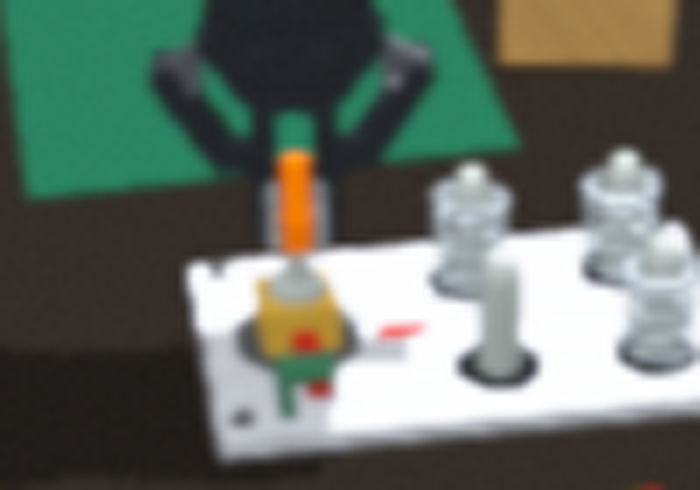

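The tongue now lies at the keeper. The blade has angular play in the slot, so I keep turning until the stop is felt.

drive_tool --pt "255 0 0 0 0.03" --pt "255 0 0 0 0.02" --pt "255 0 0 0 0.02" --pt "255 0 0 0 0" --pt "255 0 0 0 0" --pt "255 0 0 0 0" --pt "255 0 0 0 0" --pt "255 0 0 0 0"

```text
time_s: 39.15
tool_pos: [0.5035, -0.039, 0.0882]
ee_rot: [2.444, 1.97, -0.002]
wrist_force: [-6.1, -4.9, 10.7]
finger_gap: 0.0129
```

```bash
python3 -c "
from h import *
go([.5036,-.0383,.0883],-2.1)"
```

```text
t39.15 pos [503.5 -39.   88.2] jawdir(y) deg -12.2 F [-6.1 -4.9 10.7] M [-1.19  1.2   0.08] gap 12.9 q6 1.54 tilt 0.003
turn -0.177 rad shift [ 0.7  0.  -0.1]
```

drive_tool --pt "255 0 0 0 0.02" --pt "255 0 0 0 0.02" --pt "255 0 0 0 0.02" --pt "255 0 0 0 0" --pt "255 0 0 0 0" --pt "255 0 0 0 0" --pt "255 0 0 0 0" --pt "255 0 0 0 0"

```text
time_s: 39.95
tool_pos: [0.5035, -0.039, 0.0882]
ee_rot: [2.502, 1.897, -0.003]
wrist_force: [-6.0, -5.5, 10.6]
finger_gap: 0.0129
```

```bash
python3 - <<'E'
from h import *
go([.5036,-.0383,.0883],-2.1)
im=read_camera("side")
cv2.imwrite("pics/p10.png",cv2.resize(im[165:215,225:275],(600,600),interpolation=cv2.INTER_CUBIC))
# predicted px of tongue tip for angles, keeper
from numpy import cos,sin,radians as r
for a in(70,80,85,90):
    d=r(-2.1-a);print(a,np.round(proj("side",[.5036+.062*cos(d),-.0383+.062*sin(d),.028]),1))
E
```

```text
t39.95 pos [503.5 -39.   88.2] jawdir(y) deg -15.7 F [-6.  -5.5 10.6] M [-1.27  1.26  0.47] gap 12.9 q6 1.60 tilt 0.003
turn -0.237 rad shift [ 0.7  0.1 -0.1]
70 [251.2 202.8]
80 [248.1 203.6]
85 [246.4 203.8]
90 [244.7 204. ]
```

View pics/p10.png

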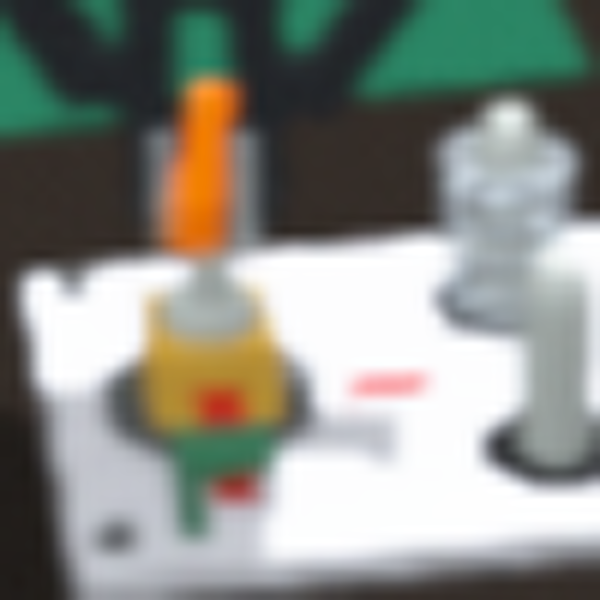

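The moment rose to 0.47 N m, which is the stop, and the tongue tip at (244.7,205.7) px matches a lock angle of 90°. I unload the key back to mid-play and pull it out.

drive_tool --pt "255 0 0 0 -0.07" --pt "255 0 0 0 -0.07" --pt "255 0 0 0 -0.07" --pt "255 0 0 -1 0" --pt "255 0 0 -2 0" --pt "255 0 0 0 0" --pt "255 0 0 0 0" --pt "255 0 0 0 0"

```text
time_s: 40.8
tool_pos: [0.5037, -0.0381, 0.0903]
ee_rot: [2.291, 2.15, -0.0]
wrist_force: [-0.3, -1.7, 0.4]
finger_gap: 0.0129
```

```bash
python3 -c "
from h import *
go([.5036,-.0383,.0883],-2.1)"
```

```text
t40.80 pos [503.7 -38.1  90.3] jawdir(y) deg -3.6 F [-0.3 -1.7  0.4] M [-0.45  0.08  0.04] gap 12.9 q6 1.39 tilt 0.000
turn -0.027 rad shift [-0.2 -0.1  2. ]
```

drive_tool --pt "255 0 0 -4 0" --pt "255 0 0 -6 0" --pt "255 0 0 -6 0" --pt "255 0 0 -8 0" --pt "255 0 0 -10 0" --pt "255 0 0 -10 0" --pt "255 0 0 -6 0" --pt "255 0 0 0 0"

```text
time_s: 41.6
tool_pos: [0.5043, -0.0381, 0.1414]
ee_rot: [2.289, 2.149, 0.002]
wrist_force: [-0.3, -0.9, -0.9]
finger_gap: 0.0128
```

```bash
python3 - <<'E'
from h import *
go([.494,-.3524,.1383],66.6)
a=read_camera("top")[130:260,180:300];b=read_camera("side")[140:220,200:290]
cv2.imwrite("pics/p11.png",np.hstack([cv2.resize(a,(369,400),interpolation=cv2.INTER_CUBIC),cv2.resize(b,(430,400),interpolation=cv2.INTER_CUBIC)]))
E
```

```text
t41.60 pos [504.3 -38.1 141.4] jawdir(y) deg -3.6 F [-0.3 -0.9 -0.9] M [ 0.02 -0.01  0.  ] gap 12.8 q6 1.39 tilt 0.002
turn -1.226 rad shift [-115.4 -292.6    3.2]
```

View pics/p11.png

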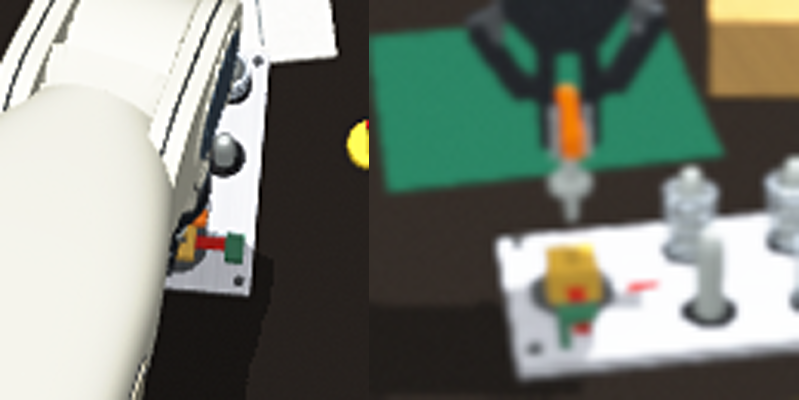

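The tongue is under the keeper and the key is clear of the lock. I take it back to the holder.

drive_tool --pt "255 0 0 0 -0.149" --pt "255 0 0 0 -0.149" --pt "255 0 0 0 -0.149" --pt "255 0 0 0 -0.149" --pt "255 0 0 0 -0.149" --pt "255 0 0 0 -0.149" --pt "255 0 0 0 -0.149" --pt "255 0 0 0 -0.149"

```text
time_s: 42.5
tool_pos: [0.5035, -0.0379, 0.1397]
ee_rot: [-0.679, -3.066, -0.0]
wrist_force: [0.1, -0.6, -0.9]
finger_gap: 0.0133
```

drive_tool --pt "255 0 0 0 -0.034" --pt "255 -14 -36 0 0" --pt "255 -14 -36 0 0" --pt "255 -14 -36 0 0" --pt "255 -14 -37 0 0" --pt "255 -14 -37 0 0" --pt "255 -14 -36 0 0" --pt "255 -14 -36 0 0"

```text
time_s: 43.3
tool_pos: [0.4924, -0.3115, 0.1396]
ee_rot: [-0.637, -3.076, -0.001]
wrist_force: [0.7, 0.2, -1.1]
finger_gap: 0.0129
```

drive_tool --pt "255 -15 -36 0 0" --pt "255 0 0 0 0" --pt "255 0 0 0 0" --pt "255 0 0 5 0" --pt "255 0 0 5 0" --pt "255 0 0 0 0" --pt "255 0 0 0 0" --pt "255 0 0 0 0"

```text
time_s: 44.1
tool_pos: [0.4926, -0.3487, 0.1305]
ee_rot: [0.635, 3.076, -0.0]
wrist_force: [0.7, 0.4, -1.8]
finger_gap: 0.0132
```

```bash
python3 - <<'E'
from fit import *
s,r=st();t,d=go([.494,-.3524,.1083],66.6)
im={c:read_camera(c) for c in("top","side")};p=s["tool_pos"];z=p[2]+.0077
for c in im:
  f=fit({c:im[c]},lambda q:rect(*q,.066,.014,z),[p[0],p[1],np.radians(156.6)],ws=(4,3,2));print(c,np.round(f[0]*1e3,1),np.degrees(f[0][2]),f[1:])
E
```

```text
t44.10 pos [ 492.6 -348.7  130.5] jawdir(y) deg 66.7 F [ 0.7  0.4 -1.8] M [ 0.02 -0.    0.02] gap 13.2 q6 -0.35 tilt 0.000
t44.10 pos [ 492.6 -348.7  130.5] jawdir(y) deg 66.7 F [ 0.7  0.4 -1.8] M [ 0.02 -0.    0.02] gap 13.2 q6 -0.35 tilt 0.000
turn 0.001 rad shift [-2.7 -2.9 22.2]
top [ 492.6 -348.7 2733.2] 156.6 (np.float64(nan), np.float64(0.0))
side [ 463.  -341.2 3026.7] 173.414790345983 (np.float64(2.202472817458556e-06), np.float64(0.016666666666666666))
  return _methods._mean(a, axis=axis, dtype=dtype,
  ret = ret.dtype.type(ret / rcount)
```

drive_tool --pt "255 -2.7 -2.9 0 0" --pt "255 0 0 5 0" --pt "255 0 0 6 0" --pt "255 0 0 6 0" --pt "255 0 0 5 0" --pt "255 0 0 0 0" --pt "255 0 0 0 0" --pt "255 0 0 0 0"

```text
time_s: 45.0
tool_pos: [0.4939, -0.3528, 0.1085]
ee_rot: [0.636, 3.076, -0.0]
wrist_force: [-0.0, 0.1, -1.2]
finger_gap: 0.0134
```

```bash
python3 -c "
from h import *
go([.494,-.3524,.0783],66.6)"
```

```text
t45.00 pos [ 493.9 -352.8  108.5] jawdir(y) deg 66.6 F [-0.   0.1 -1.2] M [ 0.02  0.02 -0.04] gap 13.4 q6 -0.35 tilt 0.000
turn 0.000 rad shift [ 0.   0.5 30.2]
```

drive_tool --pt "255 0 0.4 3 0" --pt "255 0 0 3 0" --pt "255 0 0 3 0" --pt "255 0 0 3 0" --pt "255 0 0 2 0" --pt "255 0 0 0 0" --pt "255 0 0 0 0" --pt "255 0 0 0 0"

```text
time_s: 45.8
tool_pos: [0.494, -0.3525, 0.0944]
ee_rot: [0.636, 3.076, -0.0]
wrist_force: [0.6, 0.5, -1.5]
finger_gap: 0.0128
```

drive_tool --pt "255 0 0 3 0" --pt "255 0 0 3 0" --pt "255 0 0 3 0" --pt "255 0 0 3 0" --pt "255 0 0 2 0" --pt "255 0 0 0 0" --pt "255 0 0 0 0" --pt "255 0 0 0 0"

```text
time_s: 46.6
tool_pos: [0.494, -0.3524, 0.0804]
ee_rot: [0.636, 3.076, -0.0]
wrist_force: [-0.0, -0.3, -0.6]
finger_gap: 0.0133
```

drive_tool --pt "255 0 0 1 0" --pt "255 0 0 1 0" --pt "255 0 0 1 0" --pt "255 0 0 0 0" --pt "255 0 0 0 0" --pt "255 0 0 0 0" --pt "255 0 0 0 0" --pt "255 0 0 0 0"

```text
time_s: 47.4
tool_pos: [0.494, -0.3525, 0.0782]
ee_rot: [0.636, 3.076, -0.001]
wrist_force: [-1.7, 1.4, 6.5]
finger_gap: 0.0131
```

drive_tool --pt "150 0 0 0 0" --pt "120 0 0 0 0" --pt "100 0 0 0 0" --pt "100 0 0 0 0" --pt "100 0 0 -10 0" --pt "100 0 0 -20 0" --pt "50 0 0 -30 0" --pt "0 0 0 -25 0"

```text
time_s: 48.2
tool_pos: [0.494, -0.3524, 0.1643]
ee_rot: [0.636, 3.076, -0.001]
wrist_force: [0.3, -0.5, -0.1]
finger_gap: 0.0787
```

```bash
python3 - <<'E'
from fit import *
st()
im={c:read_camera(c) for c in("top","side")}
for c in im:
  I={c:im[c]}
  f=fit(I,lambda p:circ(*p,.0325,.025),[.633,-.3286],ws=(4,3,2));print(c,"cov",np.round(f[0]*1e3,1),f[1:])
  f=fit(I,lambda q:rect(*q,.066,.014,.086),[.4938,-.3524,np.radians(156.6)],ws=(3,2));print(c,"key",np.round(f[0]*1e3,1),np.degrees(f[0][2]),f[1:])
i=im["top"].astype(int);b,g,r=i[...,0],i[...,1],i[...,2]
m=(r>140)&(g<70)&(b<70);m[:, :300]=0
u=proj("top",[.633,-.3286,.04]);ys,xs=np.nonzero(m);k=np.hypot(xs-u[0],ys-u[1])<20
c=[xs[k].mean(),ys[k].mean()];print("red",k.sum(),c,onz("top",c,.04))
# bar: rect 44x14 at z=.053
for a in range(0,180,15):
  f=fit({"top":im["top"]},lambda q:rect(*q,.044,.014,.053,8),[.633,-.3286,np.radians(a)],ws=(3,2,1.5),thr=12);print(a,np.round(f[0][:2]*1e3,1),round(np.degrees(f[0][2]),1),round(f[1],2),round(f[2],2))
cv2.imwrite("pics/p12.png",np.hstack([cv2.resize(im["top"][140:240,300:380],(480,600),interpolation=cv2.INTER_CUBIC)[:,:400],cv2.resize(im["side"][215:275,275:335],(400,600),interpolation=cv2.INTER_CUBIC)]))
E
```

```text
t48.20 pos [ 494.  -352.4  164.3] jawdir(y) deg 66.6 F [ 0.3 -0.5 -0.1] M [-0.03 -0.06 -0.02] gap 78.7 q6 -0.35 tilt 0.001
top cov [ 633.1 -328.8] (np.float64(0.08953067632593632), np.float64(1.0))
top key [ 493.8 -352.4 2733.2] 156.6 (np.float64(nan), np.float64(0.0))
side cov [ 632.9 -327.9] (np.float64(0.3575664402420463), np.float64(0.6041666666666666))
side key [ 497.1 -349.1 2595. ] 148.68095417095205 (np.float64(1.0281599597883), np.float64(0.5833333333333334))
red 18 [np.float64(332.44444444444446), np.float64(163.0)] [ 0.65187737 -0.31779792  0.04      ]
0 [ 633.6 -327.7] -10.3 0.4 0.81
15 [ 635.1 -328.7] 23.3 0.18 0.78
30 [ 635.7 -327.7] 28.3 0.16 0.72
45 [ 636.1 -324.3] 40.5 0.4 0.66
60 [ 628.5 -333.8] 53.7 0.39 0.81
75 [ 634.1 -331.5] 74.4 0.45 0.78
90 [ 636.7 -331.4] 91.5 0.11 0.78
105 [ 636.9 -330.5] 97.3 0.49 0.81
120 [ 637.5 -327.7] 140.7 0.74 0.69
135 [ 638.  -328.4] 131.7 0.75 0.72
150 [ 635.1 -327.1] 156.8 0.47 0.88
165 [ 633.5 -328.4] 163.3 0.3 0.84
  return _methods._mean(a, axis=axis, dtype=dtype,
  ret = ret.dtype.type(ret / rcount)
```

View pics/p12.png

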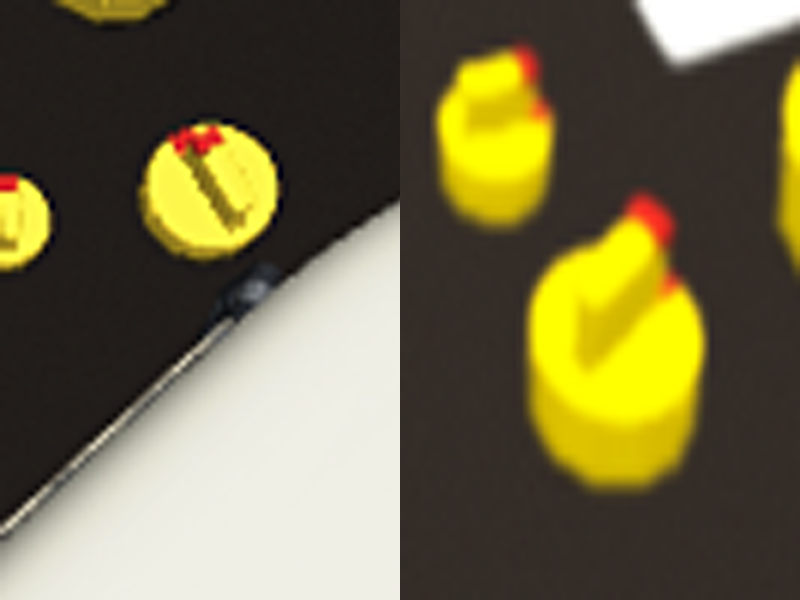

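The middle cover stands at the crop's centre, undisturbed, with its red notch towards the upper left of the top view. I pin down its yaw with the edges of the bar in both views.

```bash
cat > yaw.py <<'E'
from fit import *
def yawscan(im,x,y,yaws):
    out={}
    for c in im:
        f=cv2.GaussianBlur(im[c].astype(float),(0,0),.7)
        gx=np.abs(np.gradient(f,axis=1)).sum(2);gy=np.abs(np.gradient(f,axis=0)).sum(2)
        GX=np.gradient(f,axis=1);GY=np.gradient(f,axis=0);s=[]
        for a in yaws:
            tot=[]
            for z in(.053,.025):
                P=rect(x,y,np.radians(a),.044,.014,z,12,.1);uv=np.array([proj(c,p) for p in P])
                for k in(0,2):   # long sides
                    q=uv[12*k:12*k+12];t=q[-1]-q[0];t/=np.linalg.norm(t);n=np.array([t[1],-t[0]])
                    g=0
                    for ch in range(3):
                        g=g+np.abs(map_coordinates(GX[...,ch],[q[:,1],q[:,0]],order=1)*n[0]+map_coordinates(GY[...,ch],[q[:,1],q[:,0]],order=1)*n[1])
                    tot.append(g.mean())
            s.append(sum(tot))
        out[c]=np.array(s)
    return out
E
python3 - <<'E'
from yaw import *
im={c:read_camera(c) for c in("top","side")};Y=np.arange(0,62,2)
o=yawscan(im,.6331,-.3288,Y)
for c in o:
    print(c,Y[o[c].argmax()],np.round(o[c]).astype(int).tolist())
print("sum",Y[(o["top"]+o["side"]).argmax()])
i=im["top"].astype(int);b,g,r=i[...,0],i[...,1],i[...,2]
u=proj("top",[.633,-.3288,.025]);yy,xx=np.mgrid[:384,:512]
d=(np.hypot(xx-u[0],yy-u[1])<10)&(r<190)&(g>r*.7)&(r>60);ys,xs=np.nonzero(d);print(d.sum())
P=np.array([onz("top",(a,b_),.039)[:2] for a,b_ in zip(xs,ys)]);w,v=np.linalg.eigh(np.cov(P.T));print("dark face PCA",np.degrees(np.arctan2(v[1,1],v[0,1])),np.sqrt(w)*1e3,P.mean(0))
A=[onz("side",q,.053) for q in((302,245.5),(313.25,239))];B=[onz("side",q,.025) for q in((302.5,252),(315.2,243.5))]
for q in(A,B):e=q[1]-q[0];print(np.degrees(np.arctan2(e[1],e[0])),np.linalg.norm(e))
E
```

```text
top 30 [165, 165, 165, 168, 175, 184, 195, 207, 221, 238, 253, 267, 278, 284, 289, 293, 292, 286, 277, 264, 250, 236, 222, 209, 197, 186, 176, 170, 167, 167, 167]
side 28 [145, 150, 156, 162, 169, 176, 183, 191, 198, 204, 210, 216, 219, 221, 222, 222, 220, 216, 211, 205, 198, 190, 181, 171, 160, 150, 140, 130, 121, 113, 105]
sum 30
43
dark face PCA -145.06518910134585 [ 2.86581879 12.91245704] [ 0.62641882 -0.32565372]
27.01628877422325 0.04139343835136622
30.188682351600885 0.05095247316141001
```

drive_tool --pt "0 0 0 0 -0.1165" --pt "0 0 0 0 -0.1165" --pt "0 0 0 0 -0.1165" --pt "0 0 0 0 -0.1165" --pt "0 0 0 0 -0.1165" --pt "0 0 0 0 -0.1165" --pt "0 0 0 0 -0.1165" --pt "0 0 0 0 -0.1165"

```text
time_s: 49.2
tool_pos: [0.4935, -0.352, 0.1611]
ee_rot: [0.821, -3.031, -0.003]
wrist_force: [0.3, -0.2, -0.4]
finger_gap: 0.0857
```

drive_tool --pt "0 -33 -12 0 0" --pt "0 -33 -12 0 0" --pt "0 -33 -12 0 0" --pt "0 -33 -13 0 0" --pt "0 0 0 25 0" --pt "0 0 0 30 0" --pt "0 0 0 0 0" --pt "0 0 0 0 0"

```text
time_s: 50.0
tool_pos: [0.6322, -0.3285, 0.1067]
ee_rot: [0.813, -3.033, -0.003]
wrist_force: [0.5, 0.0, -0.4]
finger_gap: 0.0852
```

```bash
python3 - <<'E'
from yaw import *
go([.6331,-.3288,.051],119.7)
im={c:read_camera(c) for c in("top","side")}
f=fit({"side":im["side"]},lambda p:circ(*p,.0325,.025),[.633,-.3286],ws=(4,3,2));print("cov side",np.round(f[0]*1e3,1),f[1:])
i=im["top"]
f=fit({"top":im["top"]},lambda q:rect(*q,.066,.014,.086),[.4938,-.3524,np.radians(156.6)],ws=(3,2));print("key",np.round(f[0]*1e3,1),np.degrees(f[0][2]),f[1:])
f=fit({"side":im["side"]},lambda q:rect(*q,.066,.014,.086),[.4938,-.3524,np.radians(156.6)],ws=(3,2));print("key side",np.round(f[0]*1e3,1),np.degrees(f[0][2]),f[1:])
E
```

```text
t50.00 pos [ 632.2 -328.5  106.7] jawdir(y) deg 120.0 F [ 0.5  0.  -0.4] M [-0.04 -0.01 -0.02] gap 85.2 q6 -1.12 tilt 0.002
turn 0.006 rad shift [-0.7 -0.8 55.7]
cov side [ 632.9 -329.1] (np.float64(0.22787764588349646), np.float64(0.5833333333333334))
key [ 493.8 -352.4 2733.2] 156.6 (np.float64(nan), np.float64(0.0))
key side [ 495.4 -348.9 2825.4] 161.88498714098557 (np.float64(1.1597457703126148), np.float64(0.55))
  return _methods._mean(a, axis=axis, dtype=dtype,
  ret = ret.dtype.type(ret / rcount)
```

drive_tool --pt "0 -0.7 -0.8 15 0" --pt "0 0 0 20 0" --pt "0 0 0 13 0" --pt "0 0 0 7 0" --pt "0 0 0 0 0" --pt "0 0 0 0 0" --pt "255 0 0 0 0" --pt "255 0 0 0 0"

```text
time_s: 50.9
tool_pos: [0.634, -0.3293, 0.0531]
ee_rot: [-0.814, 3.034, -0.001]
wrist_force: [-0.6, 0.2, -0.2]
finger_gap: 0.0596
```

drive_tool --pt "255 0 0 0 0" --pt "255 0 0 0 0" --pt "255 0 0 0 0" --pt "255 0 0 0 0" --pt "255 0 0 0 0" --pt "255 0 0 0 0" --pt "255 0 0 0 0" --pt "255 0 0 0 0"

```text
time_s: 51.7
tool_pos: [0.6338, -0.3292, 0.0525]
ee_rot: [-0.814, 3.034, -0.001]
wrist_force: [0.2, 0.8, 5.0]
finger_gap: 0.0131
```

```bash
python3 - <<'E'
from yaw import *
s,r=st()
im={c:read_camera(c) for c in("top","side")};Y=np.arange(10,52,2)
f=fit({"side":im["side"]},lambda p:circ(*p,.0325,.025),[.633,-.3286],ws=(4,3,2));print("cov side",np.round(f[0]*1e3,1),f[1:])
f=fit({"top":im["top"]},lambda p:circ(*p,.0325,.025),[.633,-.3286],ws=(3,2));print("cov top",np.round(f[0]*1e3,1),f[1:])
E
```

```text
t51.70 pos [ 633.8 -329.2   52.5] jawdir(y) deg 120.0 F [0.2 0.8 5. ] M [0.08 0.   0.04] gap 13.1 q6 -1.12 tilt 0.000
cov side [ 632.1 -331.5] (np.float64(0.23087006869178817), np.float64(0.5625))
cov top [ 633.  -328.6] (np.float64(nan), np.float64(0.0))
  return _methods._mean(a, axis=axis, dtype=dtype,
  ret = ret.dtype.type(ret / rcount)
```

drive_tool --pt "255 0 0 -5 0" --pt "255 0 0 -15 0" --pt "255 0 0 -15 0.14" --pt "255 0 0 -15 0.14" --pt "255 0 0 -15 0.14" --pt "255 0 0 -15 0.14" --pt "255 0 0 -10 0.14" --pt "255 0 0 0 0.14"

```text
time_s: 52.6
tool_pos: [0.634, -0.3293, 0.1438]
ee_rot: [0.503, 3.1, -0.001]
wrist_force: [0.3, 0.7, -1.2]
finger_gap: 0.0126
```

drive_tool --pt "255 0 0 0 0.14" --pt "255 0 0 0 0.14" --pt "255 0 0 0 0.14" --pt "255 0 0 0 0.14" --pt "255 0 0 0 0.14" --pt "255 0 0 0 0.14" --pt "255 0 0 0 0.14" --pt "255 0 0 0 0.14"

```text
time_s: 53.4
tool_pos: [0.6334, -0.329, 0.1419]
ee_rot: [-2.073, -2.359, 0.0]
wrist_force: [-0.5, 0.8, -1.5]
finger_gap: 0.0127
```

drive_tool --pt "255 0 0 0 0.09" --pt "255 0 0 0 0.08" --pt "255 0 0 0 0" --pt "255 0 0 0 0" --pt "255 0 0 0 0" --pt "255 0 0 0 0" --pt "255 0 0 0 0" --pt "255 0 0 0 0"

```text
time_s: 54.2
tool_pos: [0.6337, -0.3291, 0.1422]
ee_rot: [-2.26, -2.182, 0.0]
wrist_force: [0.1, -0.4, -1.3]
finger_gap: 0.0133
```

```bash
python3 - <<'E'
from yaw import *
go([.5037,-.0382,.110],-2.1)
E
```

```text
t54.20 pos [ 633.7 -329.1  142.2] jawdir(y) deg -2.0 F [ 0.1 -0.4 -1.3] M [-0.01 -0.02  0.07] gap 13.3 q6 1.01 tilt 0.000
turn 0.002 rad shift [ 286.  -140.6   32.3]
```

drive_tool --pt "255 36 -18 0 0" --pt "255 36 -18 0 0" --pt "255 36 -18 0 0" --pt "255 36 -18 0 0" --pt "255 36 -18 0 0" --pt "255 36 -17 0 0" --pt "255 35 -17 0 0" --pt "255 35 -17 0 0"

```text
time_s: 55.0
tool_pos: [0.5021, -0.037, 0.1425]
ee_rot: [2.26, 2.182, 0.001]
wrist_force: [0.5, 0.5, -1.2]
finger_gap: 0.0131
```

drive_tool --pt "255 0 0 0 0" --pt "255 0 0 10 0" --pt "255 0 0 15 0" --pt "255 0 0 7 0" --pt "255 0 0 0 0" --pt "255 0 0 0 0" --pt "255 0 0 0 0" --pt "255 0 0 0 0"

```text
time_s: 55.8
tool_pos: [0.5032, -0.0386, 0.1107]
ee_rot: [2.26, 2.181, 0.001]
wrist_force: [0.1, -0.5, -1.8]
finger_gap: 0.013
```

```bash
python3 - <<'E'
from yaw import *
go([.5037,-.0382,.0715],-2.1)
a=read_camera("top")[150:250,190:310];b=read_camera("side")[150:220,205:275]
cv2.imwrite("pics/p13.png",np.hstack([cv2.resize(a,(400,333),interpolation=cv2.INTER_CUBIC),cv2.resize(b,(333,333),interpolation=cv2.INTER_CUBIC)]))
E
```

```text
t55.80 pos [503.2 -38.6 110.7] jawdir(y) deg -2.0 F [ 0.1 -0.5 -1.8] M [-0.04  0.01  0.01] gap 13.0 q6 1.36 tilt 0.001
turn 0.001 rad shift [ 0.4  0.5 39.2]
```

View pics/p13.png

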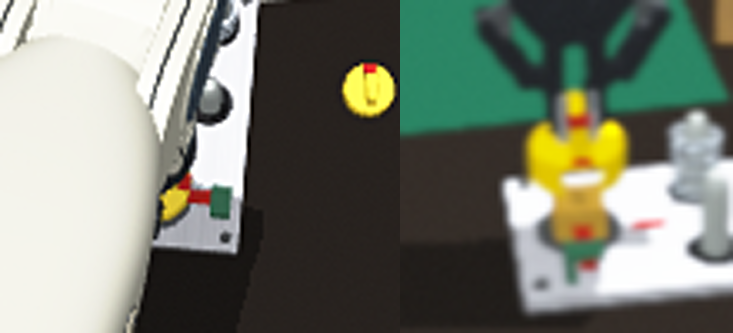

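The cover hangs centred over the lock with its notch facing the tongue, so I lower it.

drive_tool --pt "255 0.4 0.5 4 0" --pt "255 0 0 5 0" --pt "255 0 0 5 0" --pt "255 0 0 5 0" --pt "255 0 0 5 0" --pt "255 0 0 0 0" --pt "255 0 0 0 0" --pt "255 0 0 0 0"

```text
time_s: 56.7
tool_pos: [0.5035, -0.038, 0.0864]
ee_rot: [2.26, 2.182, 0.0]
wrist_force: [-0.5, -0.2, -0.2]
finger_gap: 0.0123
```

drive_tool --pt "255 0 0 3 0" --pt "255 0 0 3 0" --pt "255 0 0 3 0" --pt "255 0 0 3 0" --pt "255 0 0 1 0" --pt "255 0 0 0 0" --pt "255 0 0 0 0" --pt "255 0 0 0 0"

```text
time_s: 57.5
tool_pos: [0.5035, -0.038, 0.0734]
ee_rot: [2.26, 2.182, 0.0]
wrist_force: [0.1, 0.3, -1.4]
finger_gap: 0.0128
```

drive_tool --pt "255 0 0 1 0" --pt "255 0 0 1 0" --pt "255 0 0 1 0" --pt "255 0 0 0 0" --pt "255 0 0 0 0" --pt "255 0 0 0 0" --pt "255 0 0 0 0" --pt "255 0 0 0 0"

```text
time_s: 58.3
tool_pos: [0.5035, -0.038, 0.0714]
ee_rot: [2.259, 2.181, 0.001]
wrist_force: [-4.4, 1.1, 13.0]
finger_gap: 0.0131
```

It seated at TCP z 71.4 mm (71.5 expected) with 13 N. I release, back off, and make the final checks.

drive_tool --pt "150 0 0 0 0" --pt "120 0 0 0 0" --pt "110 0 0 0 0" --pt "110 0 0 0 0" --pt "110 0 0 0 0" --pt "110 0 0 -10 0" --pt "110 0 0 -20 0" --pt "110 0 0 -30 0"

```text
time_s: 59.1
tool_pos: [0.5026, -0.0378, 0.1305]
ee_rot: [-2.259, -2.18, 0.002]
wrist_force: [0.5, -0.2, 0.4]
finger_gap: 0.0488
```

drive_tool --pt "110 0 0 -40 0" --pt "110 0 0 -30 0" --pt "110 40 -10 0 0" --pt "110 40 -10 0 0" --pt "110 40 -10 0 0" --pt "110 40 -10 0 0" --pt "110 40 0 0 0" --pt "110 40 0 0 0"

```text
time_s: 59.9
tool_pos: [0.4714, 0.2049, 0.2014]
ee_rot: [2.26, 2.182, 0.002]
wrist_force: [0.7, 0.0, 0.1]
finger_gap: 0.0488
```

drive_tool --pt "110 40 0 0 0" --pt "110 40 0 0 0" --pt "110 40 0 0 0" --pt "110 40 0 0 0" --pt "110 40 0 0 0" --pt "110 40 0 0 0" --pt "110 0 0 0 0" --pt "110 0 0 0 0"

```text
time_s: 60.7
tool_pos: [0.4798, 0.4438, 0.2002]
ee_rot: [2.258, 2.184, -0.001]
wrist_force: [-0.4, -0.7, -0.2]
finger_gap: 0.048
```

```bash
python3 - <<'E'
from fit import *
st()
im={c:read_camera(c) for c in("top","side")}
def F(n,sh,p,**k):
  for c in im:
    f=fit({c:im[c]},sh,p,ws=(3,2),**k);q=f[0]*1e3
    if len(q)>2:q[2]=np.degrees(f[0][2])
    print(n,c,np.round(q,1),f[1:])
F("key",lambda q:rect(*q,.066,.014,.086),[.4938,-.3524,np.radians(156.6)])
F("cover cap top z=44",lambda p:circ(*p,.0325,.044),[.5036,-.0383])
for n,p in(("A",[.5947,-.0037]),("C",[.6706,-.0065]),("D",[.6678,-.0824])):F("spring "+n,lambda p:circ(*p,.018,.062),p)
a=im["top"][130:240,190:370];b=im["side"][150:285,215:330]
cv2.imwrite("pics/p14.png",np.vstack([cv2.resize(a,(490,300),interpolation=cv2.INTER_CUBIC),cv2.resize(im["top"],(490,300))]) if 0 else np.hstack([cv2.resize(a,(440,540),interpolation=cv2.INTER_CUBIC) if 0 else cv2.copyMakeBorder(cv2.resize(a,(440,269),interpolation=cv2.INTER_CUBIC),0,153,0,0,cv2.BORDER_CONSTANT),cv2.resize(b,(359,422),interpolation=cv2.INTER_CUBIC)]))
E
```

```text
t60.70 pos [479.8 443.8 200.2] jawdir(y) deg -1.9 F [-0.4 -0.7 -0.2] M [ 0.01 -0.01  0.  ] gap 48.0 q6 2.22 tilt 0.001
key top [ 494.  -350.5  154.6] (np.float64(0.24323399417816965), np.float64(0.9666666666666667))
key side [ 494.5 -351.4  158.8] (np.float64(0.4976745457076015), np.float64(0.7666666666666667))
cover cap top z=44 top [500.2 -37.7] (np.float64(0.2595061000162693), np.float64(0.4375))
cover cap top z=44 side [501.7 -32.3] (np.float64(0.25240861271287107), np.float64(0.3958333333333333))
spring A top [591.5  -6. ] (np.float64(0.7897364936174988), np.float64(0.9791666666666666))
spring A side [593.3  -7.7] (np.float64(0.24922890949766646), np.float64(0.75))
spring C top [674.3  -6.8] (np.float64(0.485921284932722), np.float64(0.9791666666666666))
spring C side [668.4  -9.1] (np.float64(0.2577574525199153), np.float64(0.75))
spring D top [665.1 -85.1] (np.float64(0.5797473602366077), np.float64(1.0))
spring D side [668.8 -71.8] (np.float64(0.35579280865619833), np.float64(0.3333333333333333))
```

View pics/p14.png

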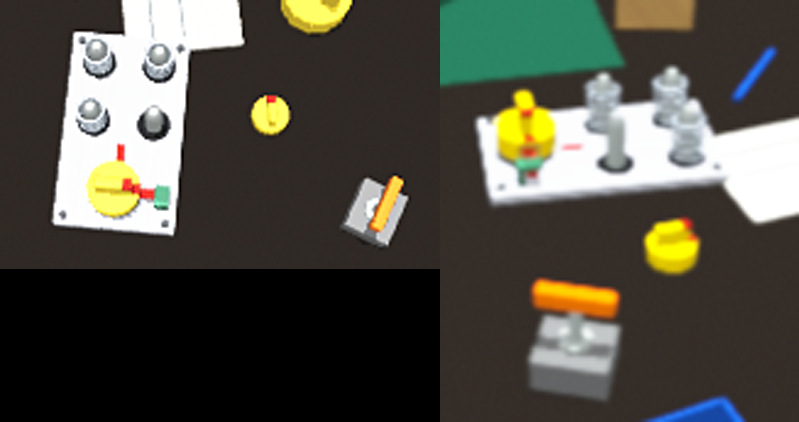

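```bash
python3 - <<'E'
from fit import *
im={c:read_camera(c) for c in("top","side")}
o=cv2.resize(cv2.imread("pics/top0.png"),(512,384),interpolation=cv2.INTER_AREA);os=cv2.resize(cv2.imread("pics/side0.png"),(512,384),interpolation=cv2.INTER_AREA)
for n,d in(("first",{"top":o,"side":os}),("now",im)):
  for c in d:
    for s in([.4938,-.3524],[.494,-.351]):
      f=fit({c:d[c]},lambda q:rect(*q,.066,.014,.086),[*s,np.radians(156.6)],ws=(3,2,1.5));print(n,c,np.round(f[0]*1e3,1)[:2],round(np.degrees(f[0][2]),1),f[1:])
for c,(a,b) in{"top":(o,im["top"]),"side":(os,im["side"])}.items():
  r=[]
  for i in(a,b):
    i=i.astype(int);m=(i[...,2]>180)&(i[...,1]>80)&(i[...,1]<180)&(i[...,0]<90);u=proj(c,[.494,-.3524,.08]);yy,xx=np.mgrid[:384,:512];m&=np.hypot(xx-u[0],yy-u[1])<22
    mo=cv2.moments(m.astype(np.uint8),True);r+=[mo["m10"]/mo["m00"],mo["m01"]/mo["m00"],mo["m00"]]
  print(c,"orange centroid first/now",np.round(r,2))
  u=tuple(map(int,proj(c,[.494,-.3524,.02])));sl=np.s_[u[1]-20:u[1]+20,u[0]-22:u[0]+22]
  print("phase shift around",cv2.phaseCorrelate(cv2.cvtColor(a[sl],7-1).astype(np.float32),cv2.cvtColor(b[sl],6).astype(np.float32)))
E
```

```text
first top [ 493.6 -352.1] 156.8 (np.float64(0.05115419527442357), np.float64(0.8666666666666667))
first top [ 493.7 -351.8] 155.9 (np.float64(0.11385935688084627), np.float64(0.8666666666666667))
first side [ 493.8 -353.8] 157.6 (np.float64(0.1750587728461439), np.float64(0.55))
first side [ 493.9 -353.3] 157.1 (np.float64(0.1708843465426903), np.float64(0.6166666666666667))
now top [ 493.9 -350.8] 155.1 (np.float64(0.19953053294689985), np.float64(0.9833333333333333))
now top [ 493.9 -350.7] 155.0 (np.float64(0.1896847643681772), np.float64(0.9833333333333333))
now side [ 493.9 -353.1] 157.6 (np.float64(0.14038778718607647), np.float64(0.6166666666666667))
now side [ 494.  -352.8] 158.3 (np.float64(0.19058048055895635), np.float64(0.6333333333333333))
top orange centroid first/now [348.4  213.14  73.   346.26 213.88  34.  ]
phase shift around ((0.22418103232308084, -0.030328692391076828), 1.0013314856423272)
side orange centroid first/now [257.68 245.89 150.   257.88 245.56 154.  ]
phase shift around ((0.4617476625170589, -0.1642691497591997), 0.9973470436202155)
```

```bash
python3 - <<'E'
from fit import *
im={c:read_camera(c) for c in("top","side")}
for c in im:
  a=cv2.resize(cv2.imread(f"pics/{c}0.png"),(512,384),interpolation=cv2.INTER_AREA);b=cv2.resize(cv2.resize(im[c],(800,600),interpolation=cv2.INTER_CUBIC),(512,384),interpolation=cv2.INTER_AREA)
  u=proj(c,[.494,-.3524,.08]);yy,xx=np.mgrid[:384,:512];roi=np.hypot(xx-u[0],yy-u[1])<24
  for n,i in(("first",a),("now",b)):
    h=cv2.cvtColor(i,cv2.COLOR_BGR2HSV);w=((h[...,0]>5)&(h[...,0]<20)&(h[...,1]>150)&(h[...,2]>90)&roi).astype(float)
    ys,xs=np.nonzero(w);C=np.cov(xs,ys);e,v=np.linalg.eigh(C)
    print(c,n,"n",len(xs),"cen %.2f %.2f"%(xs.mean(),ys.mean()),"ang %.1f"%np.degrees(np.arctan2(v[1,1],v[0,1])),"sd",np.round(np.sqrt(e),2),"bgr",i[ys,xs].mean(0).round())
E
```

```text
top first n 131 cen 347.90 213.05 ang 113.7 sd [1.66 6.71] bgr [ 50. 149. 228.]
top now n 50 cen 346.38 213.58 ang 114.7 sd [2.06 7.76] bgr [ 51. 128. 208.]
side first n 194 cen 257.60 245.94 ang -172.1 sd [3.05 8.64] bgr [ 17. 107. 201.]
side now n 198 cen 257.82 245.75 ang -172.2 sd [3.06 8.55] bgr [ 17. 106. 200.]
```

```bash
python3 -c "
from station import *
print(finish_job())"
```

```text
the job is handed in; nothing more can be done
None
```

The whole job was carried out in the order asked, and I handed it in at about 61 s of the 208 s allowed; no verdict was reported.

**What I did**
- **Springs:** three were present, and each now sits on a carrier rod of its own. One was knocked about 5 cm aside during the run, so I measured it again before picking it up.
- **Key and lock:** the key went fully home in the lock and was turned clockwise until the moment rose to 0.47 N m at the stop. It went back into its holder at the same height it started from (78.2 against 78.3 mm) under a 6.5 N press.
- **Cover:** the middle-sized one was set over the lock with its notch facing the tongue. It seated at 71.4 mm (71.5 mm expected) with 13 N.

**Last checks**
- **Final pictures:** they show three springs down on the plate, the tongue under the green keeper, the cover on with its red notch at the tongue, and the key standing upright in its holder. The robot was well clear of everything.
- **Forces:** the highest reading I saw at the end of a move was 13 N; peaks within moves were not recorded.

**Checks that disagreed or were not made**
- **Key:** the top camera placed the bar about 1 to 2 mm from where it started, roughly the slot's play, while the side camera agreed to within about 0.2 px. I took this as play in the slot, not tilt.
- **Seating:** automatic outline fits on the seated springs and cover were poor because the view was partly blocked. I relied on the contact heights and the pictures for them, except that the first spring's seating force was not recorded.
- **Bystanders:** I did not measure the tape roll, carton or bin again at the end. No move was planned near them.

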